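# Shut the storage box and stack the tub on its lid

### The arm

A 7-joint arm with a two-finger parallel gripper is mounted at the origin on the work surface. World frame = base frame: x ahead of the robot, y to its left, z up, the work surface at z = 0. Lengths are in m, angles in degrees, forces in N, time in s.
With the tool pointing down it reaches from about 0.425 to 0.875 m from the base axis. Payload 8.4 kg.
Tool frame: the origin (TCP) lies on the centre line of the jaws, within the pads' length; the fingertips stand 11 mm ahead of it and the grasp point (between the pads) lies 8 mm behind it; x points along the fingers, y is the direction in which the jaws open and shut, and the axes are right-handed (so a half turn about x gives the same grasp; the last joint's range is limited). The gripper opens to 85 mm and grips with 20 to 120 N. Pads are 22 mm wide; open, the fingers measure 114 mm over their backs; the gripper's body (76 mm by 85 mm) begins 54 mm behind the grasp point. The pads swing forward as they close: fully open they stand 13 mm farther back than shut.
Start: joints at [-76.845, 19.091, 2.286, 83.961, -0.768, 76.965, -3.352], TCP at [0.21, 0.615, 0.242] pointing down, gripper open.
Joint ranges: [-147.57, 147.57], [-21.85, 119.76], [-74.77, 79.35], [14.55, 137.4], [-85.83, 265.84], [4.83, 119.75], [-152.11, 152.11]. Speed limits (degrees/s): [127.2, 127.2, 159.86, 159.86, 180, 180, 180].

### API

Orientations are given as [roll, pitch, yaw] about the fixed x, y, z axes, in that order (R = Rz(yaw) Ry(pitch) Rx(roll)).
In Python, from station import robot, snapshot, workorder, finder gives the robot as it stands. The module is installed in compiled form; this text tells all that it offers.
- The arm moves only by the tool play_rows, never from a script. Its argument "moves" is a list of rows, each a list of 3 entries, a list of its own where there are three numbers: the shift along the tool's x, y, z in cm, then the turn, a rotation vector about the tool's x, y, z in rad, then the finger opening in cm, from 0 to 8.54. A call has 1 to 5 rows; each row shifts and turns the commanded pose from where the row before left it, along the tool's axes as they then stand; what a row does not reach is not made up. A row lasts 1/12 s, in which the tool goes at most 41.7 mm and 7.16 degrees, less where a joint would pass 70% of its speed; a pose out of reach is approached as far as the arm can. A call is refused whole if a number of a shift passes 4.17 or a number of a turn 0.125, either way. A call with a gripper value outside its range is refused whole. The fingers move at their own pace and stop on an object; the grip force is fixed at half the most. Time passes only in rows, so rows that do not move let the fingers close. It gives the time, the measured TCP pose, the force and the opening at its end, in the units of the state.
- robot.get_obs(): the state, without advancing time (a new reading comes with each control period).
- snapshot(name): name is "scene" or "top"; returns a dict with "img" (480x640x3 uint8, red, green, blue), "intrinsics" (3x3 intrinsics, pixels), "dist_coeffs" ([k1, k2, p1, p2, k3] as OpenCV has them; the pictures are not rectified), "R" (3x3) and "t" (3): a world point X has camera coordinates R X + t. Camera axes: x right, y down, z forward; pixel columns grow to the right and rows downward; lengths in m; the calibration is good to about 2 mm. A picture is of the moment at which its call begins. There is no depth.
- workorder.sign_off(): hands the job in, once; it reports no verdict.
Trained networks look in a picture, given as the dict that the camera call returned (one of the last four; its "shot" number tells which), for a name from the list of things; names that differ only in an ending like _2 or _b are one class to them, and where a whole thing is asked for, a point or a joint stands for the part that bears it (a point fixed in the world has none). Each returns a list of dicts, best first, with "conf" (0 to 1); they miss things now and then, are a little off and sometimes report something else, mostly with a low value. They report only what shows in the picture. A call takes as long as a camera call. They do not tell look-alikes from the thing itself.
- finder.outline_of(picture, thing): "region" (480x640 bool, what is visible of it) and "pixel" ([row, column] in pixels, amid what is visible of it).
The state is a dict: "time_s": time; "joints": joint angles; "dq": joint speeds; "tau": joint torques, N m; "position": TCP position; "tcp_rot": TCP orientation; "ft_force": force on the tool from outside, world axes, zero at the start; "wrist_torque": the same for the moment, N m; "opening": finger opening in m.
Only numpy, scipy, OpenCV 4.12 (cv2) and the standard library are available. Lean on these libraries where they do the work, as an engineer would, in place of code of your own. Each camera call takes 0.05 s, during which the arm holds its last target.

### The job

The small tub stands on its end in the storage box, so the lid cannot close. Take the tub out and stand it on its feet on the free counter, let go of it and fold the red lid fully shut; then stack the tub on the shut lid, blue lid up, with its four feet seated in the lid's four recesses (either way round), and let go. Leave the two tins in the box, do not knock the other things about, and set the tub down without banging it.

Things in the scene. Friction and masses are not known exactly. Their poses are not given: they have to be found in the camera images.
- box: white open storage box, 200 mm (its x) by 160 mm (its y) outside, 80 mm high, walls 5 mm, inner floor 8 mm above the counter; heavy, it does not move. Origin: centre of its underside, on the counter; z up; its red lid is hinged along the whole top edge at its -y side.
- lid (a joint): lid angle about its hinge, rad: 0 = shut flush on the rim (end stop), pi/2 = upright, 2.0 = fully open, leaning out over the box's -y side. Stiff hinge: the lid stays where it is left; about 4 N at its free edge moves it.
- lid_hinge (a point): middle of the hinge line, at box (0, -80, 80) mm. The frame turns with the lid: x along the hinge (= box x), y across the lid to its free edge, z out of its outer face (up when shut). Lid: plate 200 x 160 mm, 11 mm thick from z = 0 (inner face) up, red outside, grey inside.
- lid_seat (a point): lid's middle, 80 mm from the hinge, at recess floor level (4 mm above the inner, 7 mm below the outer face); axes as lid_hinge. At (+-50, +-20) mm in x, y round it are four square recesses, 18 mm wide, 7 mm deep, open on the outer face: they take the tub's feet with 3 mm play each way. 84 mm above the counter when shut.
- tub_mid (a point): centre of the closed tub, white with a blue lid that stays on: 120 (its x) by 58 (y) by 56 mm high (z, out through the blue lid), 0.2-0.3 kg. Flat sides. Below it four blue feet, 12 mm square, 5 mm high, at (+-50, +-20) mm; on its feet this point is 28 mm above their soles. At the start it stands on end on the box's floor, -x end up, feet towards the robot (its z about along box +x).
- lid_edge (a point): middle of the lid's free edge, 160 mm from the hinge, on the outer face; axes as lid_hinge. A red tab, 60 mm long (x), 6 mm thick, stands 17 mm out of the edge here.
- tin0_mid (a point): small tin with a brown band that stays in the box, 40 mm across, 50 mm high; point at its centre
- tin1_mid (a point): small tin with a white band that stays in the box, 40 mm across, 50 mm high; point at its centre
- spoon_grip (a point): wooden spoon, 240 mm long, lying on the far side of the counter; point on its handle, x towards its bowl
- mug_mid (a point): red mug, 76 mm across, 85 mm high; point 30 mm above its underside, on its axis; a bystander
- bowl_mid (a point): white bowl, 120 mm across, 50 mm high; point 30 mm above its underside, on its axis; a bystander
- jar_mid (a point): amber jar, 70 mm across, 110 mm high; point 30 mm above its underside, on its axis; a bystander
- cup_mid (a point): terracotta-coloured cup, 70 mm across, 75 mm high; point 30 mm above its underside, on its axis; a bystander
Things that resemble listed ones, but are neither listed nor needed, are in the scene too. Leave any yellow look-alike of the part that bears tub_mid alone.

How it is judged (in metres and radians):
On the way, in this order (a step that is already met when the one before it is completed fails the run):
1. the tub is out of the box, standing on its feet on the counter, released (angle between tub_mid's own z axis and vertical below 0.1 rad and linear speed of tub below 0.03 m/s and contact force between tub and the fingers below 0.1 N and height (world z) of tub_mid below 0.04 m and horizontal distance between tub_mid and box above 0.1 m), for 0.2 s.
2. the lid is folded fully shut, with the tub still on the counter (value of joint lid below 0.03 rad and height (world z) of tub_mid below 0.06 m and horizontal distance between tub_mid and box above 0.1 m), for 0.2 s.
At the end, for the whole second after the job is handed in: Lid shut (within 0.03 rad); tub on it, blue lid up, released and still, all four feet down in the recesses (centre within 6 mm each way, height within 3.5 mm of seated, long side within 0.12 rad of the hinge line, either way round); both tins still in the box (value of joint lid below 0.03 rad and angle between tub_mid's own z axis and vertical below 0.1 rad and linear speed of tub below 0.03 m/s and contact force between tub and the fingers below 0.1 N and x of tub_mid in the frame of lid_seat between -0.006 and 0.006 m and y of tub_mid in the frame of lid_seat between -0.006 and 0.006 m and z of tub_mid in the frame of lid_seat between 0.0245 and 0.0315 m and angle between the x axis of tub_mid and the x axis of lid_seat, either way round below 0.12 rad and horizontal distance between each of tin0_mid, tin1_mid and box below 0.12 m and height (world z) of each of tin0_mid, tin1_mid below 0.06 m); the robot touches nothing.
It fails at once if a bystander (mug, bowl, jar, cup or spoon) is moved by more than 3 cm (distance of any of mug_mid, bowl_mid, jar_mid, cup_mid, spoon_grip from where it was at the start of the episode above 0.03 m).
It fails at once if a tin is lifted out of the box (height (world z) of any of tin0_mid, tin1_mid above 0.075 m).
It fails at once if the tub is dropped or rammed onto the box or its lid (over 70 N) (contact force between tub and box above 70 N).
It also fails if it takes over 72 s, if anything falls off the work surface, if the arm or the gripper's body presses on something with over 40 N, if the wrist force passes 120 N, or if a joint passes its speed limit or range.

## Working session

There is one attempt and no reset: what is moved stays moved. The work goes in short steps, Python scripts to look and compute and a tool call to move; the robot and the scene stay as the last step left them, time stands still between calls to the robot, and variables do not carry over. Pictures are saved under pics/ and viewed, and the job is handed in when it is done.

Besides the shell and the picture viewer there is one more tool, called after "Emit:" by a JSON object that holds its "method" and its "body", one argument or row to a line. play_rows: Moves the arm, as the interface text tells. Its arguments: {"type":"object","properties":{"moves":{"type":"array","items":{"type":"array"}}},"required":["moves"]}

```bash
mkdir -p pics; python3 - <<'E'
from station import robot, snapshot
import cv2,pickle
o=robot.get_obs()
for k in ("time_s","position","tcp_rot","ft_force","opening"): print(k,o[k])
for n in("scene","top"):
    s=snapshot(n); cv2.imwrite(f"pics/{n}0.png",s["img"][:,:,::-1]); pickle.dump(s,open(f"pics/{n}0.pkl","wb"))
    print(n,s["intrinsics"],s["dist_coeffs"],s["R"],s["t"],s["shot"])
E
```

```text
time_s 0.0
position [0.2097896  0.61475679 0.24140827]
tcp_rot [ -85.25711121   89.90593132 -104.09761518]
ft_force [ 0.27537844 -0.72703117 -0.09411523]
opening 0.08539842493750995
scene [[563.41961595   0.         325.15351306]
 [  0.         563.41961595 235.7755666 ]
 [  0.           0.           1.        ]] [-0.08006428  0.          0.          0.          0.        ] [[ 0.15853568  0.98733639  0.00576995]
 [ 0.60627905 -0.09273395 -0.78982665]
 [-0.77928952  0.1287139  -0.61330301]] [-0.07449208 -0.2631788   1.85234079] 1
top [[566.71307805   0.         323.58791515]
 [  0.         566.71307805 237.64066916]
 [  0.           0.           1.        ]] [-0.04476556  0.          0.          0.          0.        ] [[-0.0140244  -0.99980928  0.0135913 ]
 [-0.99549692  0.01268688 -0.09394109]
 [ 0.09375074 -0.01484756 -0.99548498]] [-1.37158482e-03  5.94133892e-01  1.39154523e+00] 2
```

View pics/scene0.png

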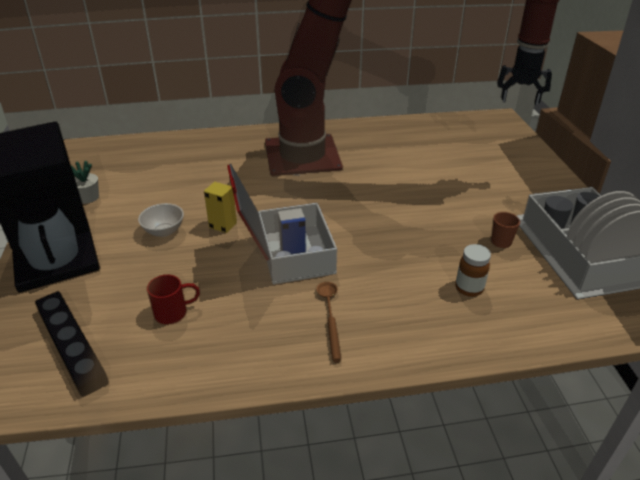

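View pics/top0.png

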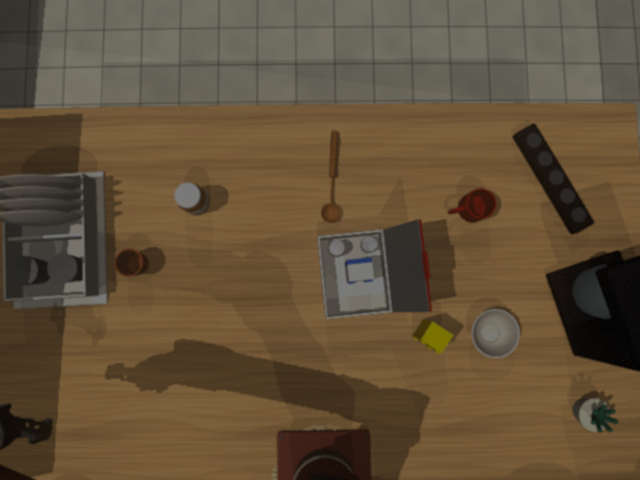

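```bash
cat > h.py <<'E'
import numpy as np,cv2,pickle
def ray(s,uv):
    p=cv2.undistortPoints(np.array([[uv]],float),s["intrinsics"],s["dist_coeffs"])[0,0]
    d=s["R"].T@np.array([p[0],p[1],1.]); c=-s["R"].T@s["t"]; return c,d
def atz(s,uv,z):
    c,d=ray(s,uv); return c+d*(z-c[2])/d[2]
def proj(s,X):
    return cv2.projectPoints(np.atleast_2d(np.array(X,float)),cv2.Rodrigues(s["R"])[0],s["t"],s["intrinsics"],s["dist_coeffs"])[0][:,0]
def tri(ss,uvs):
    A=np.zeros((3,3));b=np.zeros(3)
    for s,uv in zip(ss,uvs):
        c,d=ray(s,uv);d=d/np.linalg.norm(d);P=np.eye(3)-np.outer(d,d);A+=P;b+=P@c
    X=np.linalg.solve(A,b);return X,[np.round(proj(s,X)[0]-uv,1) for s,uv in zip(ss,uvs)]
E
python3 - <<'E'
from h import *
from station import snapshot,finder
for n,(r0,r1,c0,c1) in {"top":(200,370,290,540),"scene":(150,300,180,360)}.items():
    s=snapshot(n); pickle.dump(s,open(f"pics/{n}1.pkl","wb"))
    im=s["img"][r0:r1,c0:c1,::-1]; f=min(800/(c1-c0),600/(r1-r0)); f=int(f)
    g=cv2.resize(im,None,fx=f,fy=f,interpolation=cv2.INTER_CUBIC); g=np.clip(g*1.5,0,255).astype(np.uint8)
    cv2.imwrite(f"pics/{n}1c.png",g); print(n,f,r0,c0)
    for t in("box","lid","tub_mid","tin0_mid","tin1_mid","mug_mid","bowl_mid","jar_mid","cup_mid","spoon_grip"):
        for d in finder.outline_of(s,t)[:3]:
            px=d["pixel"]; ys,xs=np.nonzero(d["region"])
            print(t,round(d["conf"],2),np.round(px),xs.min(),xs.max(),ys.min(),ys.max(),np.round(atz(s,(px[1],px[0]),0.03),3))
E
```

```text
top 3 200 290
box 0.84 [274. 385.] 317 431 219 318 [ 0.501 -0.162  0.03 ]
box 0.64 [203. 476.] 449 495 188 221 [ 0.677 -0.396  0.03 ]
lid 0.66 [245. 364.] 360 376 236 251 [ 0.575 -0.11   0.03 ]
lid 0.6 [265. 406.] 383 431 219 311 [ 0.522 -0.214  0.03 ]
tub_mid 0.65 [270. 361.] 346 373 257 283 [ 0.511 -0.102  0.03 ]
tub_mid 0.63 [333. 430.] 413 451 319 353 [ 0.353 -0.269  0.03 ]
tin0_mid 0.77 [250. 336.] 328 344 240 256 [ 0.562 -0.039  0.03 ]
tin1_mid 0.73 [245. 366.] 360 376 236 252 [ 0.575 -0.115  0.03 ]
tin1_mid 0.2 [274. 385.] 318 432 219 318 [ 0.5   -0.161  0.03 ]
mug_mid 0.93 [204. 474.] 448 495 188 222 [ 0.675 -0.393  0.03 ]
bowl_mid 0.6 [331. 497.] 471 519 310 357 [ 0.355 -0.438  0.03 ]
bowl_mid 0.32 [206. 474.] 449 495 188 222 [ 0.669 -0.392  0.03 ]
jar_mid 0.79 [202. 193.] 174 209 182 215 [0.689 0.318 0.03 ]
cup_mid 0.64 [263. 127.] 114 148 249 276 [0.537 0.483 0.03 ]
spoon_grip 0.8 [175. 330.] 322 339 131 220 [ 0.753 -0.028  0.03 ]
scene 4 150 180
lid 0.81 [210. 247.] 228 270 166 259 [ 0.326 -0.196  0.03 ]
tub_mid 0.7 [230. 296.] 278 306 209 253 [ 0.439 -0.072  0.03 ]
tub_mid 0.55 [207. 222.] 203 236 182 232 [ 0.299 -0.265  0.03 ]
tin1_mid 0.65 [219. 162.] 138 182 204 236 [ 0.334 -0.428  0.03 ]
tin1_mid 0.34 [270. 477.] 456 489 244 295 [0.664 0.342 0.03 ]
mug_mid 0.85 [301. 169.] 146 199 274 324 [ 0.657 -0.391  0.03 ]
mug_mid 0.63 [231. 296.] 279 306 208 253 [ 0.442 -0.072  0.03 ]
mug_mid 0.27 [220. 162.] 138 182 203 236 [ 0.338 -0.426  0.03 ]
bowl_mid 0.9 [220. 161.] 138 182 203 236 [ 0.336 -0.429  0.03 ]
jar_mid 0.79 [268. 476.] 455 489 244 296 [0.656 0.344 0.03 ]
cup_mid 0.68 [226. 506.] 490 520 211 247 [0.504 0.488 0.03 ]
spoon_grip 0.96 [330. 333.] 318 341 282 361 [ 0.8   -0.037  0.03 ]
spoon_grip 0.16 [269. 474.] 455 489 243 296 [0.659 0.336 0.03 ]
```

View pics/top1c.png

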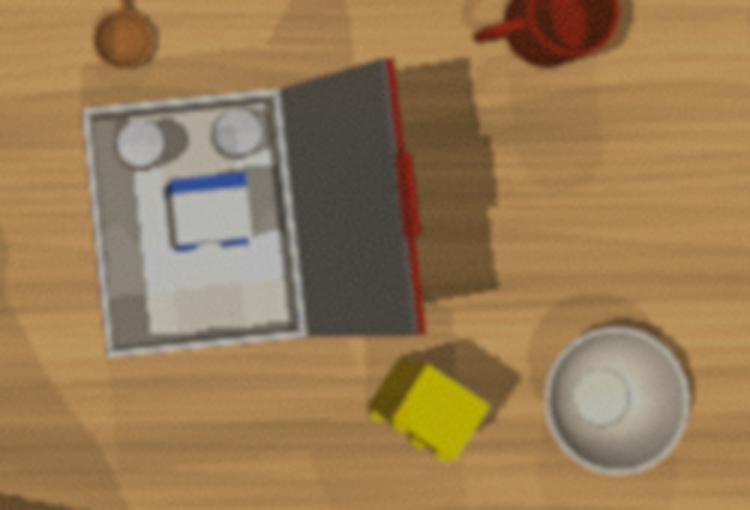

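View pics/scene1c.png

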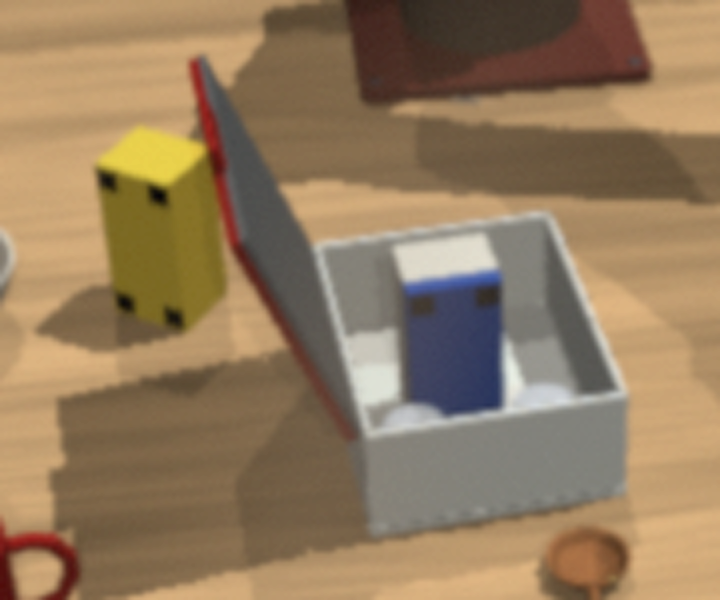

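```bash
python3 - <<'E'
from h import *
from scipy.optimize import least_squares
T=pickle.load(open("pics/top1.pkl","rb"));S=pickle.load(open("pics/scene1.pkl","rb"))
ct=lambda x,y:((x+.5)/3-.5+290,(y+.5)/3-.5+200)
cs=lambda x,y:((x+.5)/4-.5+180,(y+.5)/4-.5+150)
def pose(p,L): 
    c,s=np.cos(p[2]),np.sin(p[2]);L=np.array(L,float);return np.c_[p[0]+c*L[:,0]-s*L[:,1],p[1]+s*L[:,0]+c*L[:,1],L[:,2]]
def lidpt(th,x,y,z): return (x,-.08+y*np.cos(th)-z*np.sin(th),.08+y*np.sin(th)+z*np.cos(th))
# box: +x far (top image up), +y image left
bt=[(ct(85,109),(.1,.08)),(ct(277,90),(.1,-.08)),(ct(305,334),(-.1,-.08)),(ct(109,355),(-.1,.08))]
bs=[(cs(627,396),(.1,.08)),(cs(368,434),(.1,-.08)),(cs(317,244),(-.1,-.08)),(cs(549,213),(-.1,.08))]
def f(p):
    L=[(a,b,.08) for _,(a,b) in bt];
    r=[proj(T,pose(p,L))-np.array([u for u,_ in bt]),proj(S,pose(p,L))-np.array([u for u,_ in bs])]
    return np.concatenate(r).ravel()
r=least_squares(f,[.5,-.1,0]);p=r.x;print("box",p,np.degrees(p[2]),"res",np.round(r.fun.reshape(-1,2),1))
# lid
lt=[(ct(388,60),(.1,.16,.0055)),(ct(420,333),(-.1,.16,.0055))]
def g(q):
    L=[lidpt(q[0],*l) for _,l in lt]
    return np.r_[(proj(T,pose(p,L))-np.array([u for u,_ in lt])).ravel()]
r=least_squares(g,[1.9]);print("lid",r.x,np.round(r.fun,1))
# tub top face, z=.128, tub y along? use rectangle
for nm,s,pts in(("T",T,[ct(172,180),ct(247,173),ct(250,240),ct(174,249)]),("S",S,[cs(404,283),cs(500,272),cs(487,234),cs(393,242)])):
    X=np.array([atz(s,u,.128) for u in pts]);print(nm,np.round(X,4),X.mean(0), [round(np.linalg.norm(X[i]-X[(i+1)%4]),4) for i in range(4)])
    c,sn=np.cos(p[2]),np.sin(p[2]);d=X[:,:2]-p[:2];print(np.round(np.c_[c*d[:,0]+sn*d[:,1],-sn*d[:,0]+c*d[:,1]],4))
pickle.dump(p,open("box.pkl","wb"))
E
```

```text
box [ 0.50068739 -0.08025007  0.08713991] 4.99274897998438 res [[-1.4  0. ]
 [ 0.4 -0.2]
 [ 0.3  1.2]
 [-1.   1.1]
 [ 0.6  0.8]
 [-1.1  1.6]
 [-1.3  0.8]
 [ 0.5  0.3]]
lid [1.93769926] [-0.  -0.4  0.1  1.1]
T [[ 0.5326 -0.0614  0.128 ]
 [ 0.5373 -0.1197  0.128 ]
 [ 0.4855 -0.1209  0.128 ]
 [ 0.4794 -0.062   0.128 ]] [ 0.50867073 -0.09101041  0.128     ] [np.float64(0.0584), np.float64(0.0518), np.float64(0.0591), np.float64(0.0533)]
[[ 0.0334  0.016 ]
 [ 0.033  -0.0425]
 [-0.0187 -0.0391]
 [-0.0197  0.02  ]]
S [[ 0.5219 -0.1174  0.128 ]
 [ 0.5195 -0.059   0.128 ]
 [ 0.4786 -0.0617  0.128 ]
 [ 0.4784 -0.12    0.128 ]] [ 0.49958493 -0.08950461  0.128     ] [np.float64(0.0585), np.float64(0.0409), np.float64(0.0582), np.float64(0.0436)]
[[ 0.0179 -0.0388]
 [ 0.0206  0.0196]
 [-0.0204  0.0204]
 [-0.0257 -0.0376]]
```

```bash
cat >> h.py <<'E'
from scipy.spatial.transform import Rotation as Ro
def Rt(o): return Ro.from_euler('xyz',o["tcp_rot"],degrees=True).as_matrix()
def target_R(h,tilt,flip=1):
    """tool x: heading h (deg, world) tilted `tilt` deg from straight down towards heading; tool y horizontal = flip*left of heading"""
    h,t=np.radians(h),np.radians(tilt)
    x=np.array([np.sin(t)*np.cos(h),np.sin(t)*np.sin(h),-np.cos(t)]); y=flip*np.array([-np.sin(h),np.cos(h),0])
    return np.c_[x,y,np.cross(x,y)]
def plan(P0,R0,P1,R1,n,vmax=None,quiet=False):
    rv=Ro.from_matrix(R0.T@R1).as_rotvec(); rows=[];P,R=P0.copy(),R0.copy()
    st=np.round(rv/n,3)
    for i in range(n):
        Pn=P0+(P1-P0)*(i+1)/n; sh=np.round(R.T@(Pn-P)*100,2); rows.append((sh.tolist(),st.tolist()))
        P=P+R@sh/100; R=R@Ro.from_rotvec(st).as_matrix()
    if not quiet:
        print("n",n,"rot",np.round(np.degrees(rv),1),"dist",np.round(P1-P0,3))
        for i,r in enumerate(rows): print(i,r)
        print("resid mm",np.round((P1-P)*1e3,1),"rot",np.round(np.degrees(Ro.from_matrix(R.T@R1).as_rotvec()),2))
    return P,R
E
python3 - <<'E'
from h import *
from station import robot
o=robot.get_obs();R0=Rt(o);print(np.round(R0,3),np.round(o["joints"],1))
p=pickle.load(open("box.pkl","rb"))
for fl in(1,-1):
    R1=target_R(np.degrees(p[2]),-35,fl);print(fl,np.round(R1,2).tolist(),np.degrees(Ro.from_matrix(R0.T@R1).magnitude()))
E
```

```text
[[-0.     0.323  0.946]
 [-0.     0.946 -0.323]
 [-1.    -0.    -0.   ]] [-76.8  19.1   2.3  84.   -0.8  77.   -3.4]
1 [[-0.57, -0.09, 0.82], [-0.05, 1.0, 0.07], [-0.82, 0.0, -0.57]] 42.13130815391973
-1 [[-0.57, 0.09, -0.82], [-0.05, -1.0, -0.07], [-0.82, -0.0, 0.57]] 157.2858823549427
```

```bash
cat > tgt.py <<'E'
from h import *
p=pickle.load(open("box.pkl","rb"));H=np.degrees(p[2])
def bx(x,y,z): c,s=np.cos(p[2]),np.sin(p[2]); return np.array([p[0]+c*x-s*y,p[1]+s*x+c*y,z])
RG=target_R(H,-35,1); G=bx(.005,-.0105,.100)
Pg=G+.008*RG[:,0]; Ppre=Pg-.10*RG[:,0]
E
python3 - <<'E'
from tgt import *
from station import robot
o=robot.get_obs();print(Pg,Ppre)
plan(o["position"],Rt(o),Ppre+[0,0.,.06],RG,20)
E
```

```text
[ 0.50201103 -0.09067443  0.09344678] [ 0.55915104 -0.08568262  0.17536199]
n 20 rot [-23.1  34.5  -7.3] dist [ 0.349 -0.701 -0.007]
0 ([0.03, -2.75, 2.78], [-0.02, 0.03, -0.006])
1 ([-0.03, -2.81, 2.73], [-0.02, 0.03, -0.006])
2 ([-0.09, -2.86, 2.67], [-0.02, 0.03, -0.006])
3 ([-0.16, -2.92, 2.61], [-0.02, 0.03, -0.006])
4 ([-0.22, -2.97, 2.55], [-0.02, 0.03, -0.006])
5 ([-0.27, -3.02, 2.47], [-0.02, 0.03, -0.006])
6 ([-0.33, -3.07, 2.41], [-0.02, 0.03, -0.006])
7 ([-0.38, -3.12, 2.33], [-0.02, 0.03, -0.006])
8 ([-0.43, -3.17, 2.26], [-0.02, 0.03, -0.006])
9 ([-0.48, -3.21, 2.19], [-0.02, 0.03, -0.006])
10 ([-0.53, -3.26, 2.1], [-0.02, 0.03, -0.006])
11 ([-0.56, -3.31, 2.02], [-0.02, 0.03, -0.006])
12 ([-0.61, -3.35, 1.93], [-0.02, 0.03, -0.006])
13 ([-0.64, -3.39, 1.85], [-0.02, 0.03, -0.006])
14 ([-0.67, -3.43, 1.76], [-0.02, 0.03, -0.006])
15 ([-0.71, -3.47, 1.68], [-0.02, 0.03, -0.006])
16 ([-0.74, -3.51, 1.58], [-0.02, 0.03, -0.006])
17 ([-0.75, -3.54, 1.49], [-0.02, 0.03, -0.006])
18 ([-0.79, -3.57, 1.39], [-0.02, 0.03, -0.006])
19 ([-0.8, -3.61, 1.3], [-0.02, 0.03, -0.006])
resid mm [-0.1  0.  -0. ] rot [-0.05  0.18 -0.39]
```

Emit:
{"method": "play_rows", "body": {
  "moves": [
    [[0, -2.8, 2.8], [-0.02, 0.03, -0.006], 8.5],
    [[0, -2.8, 2.7], [-0.02, 0.03, -0.006], 8.5],
    [[-0.1, -2.9, 2.7], [-0.02, 0.03, -0.006], 8.5],
    [[-0.2, -2.9, 2.6], [-0.02, 0.03, -0.006], 8.5],
    [[-0.2, -3.0, 2.5], [-0.02, 0.03, -0.006], 8.5]
  ]
}}

```text
time_s: 1.62
position: [0.2972, 0.4375, 0.2413]
tcp_rot: [-172.1, 81.2, 174.9]
ft_force: [1.2, 0.4, -0.1]
opening: 0.0845
```

Emit:
{"method": "play_rows", "body": {
  "moves": [
    [[-0.3, -3.0, 2.5], [-0.02, 0.03, -0.006], 8.5],
    [[-0.3, -3.1, 2.4], [-0.02, 0.03, -0.006], 8.5],
    [[-0.4, -3.1, 2.3], [-0.02, 0.03, -0.006], 8.5],
    [[-0.4, -3.2, 2.3], [-0.02, 0.03, -0.006], 8.5],
    [[-0.5, -3.2, 2.2], [-0.02, 0.03, -0.006], 8.5]
  ]
}}

```text
time_s: 2.03
position: [0.3848, 0.2619, 0.2396]
tcp_rot: [-174.7, 72.5, 178.0]
ft_force: [1.2, 0.3, 0.4]
opening: 0.0851
```

Emit:
{"method": "play_rows", "body": {
  "moves": [
    [[-0.5, -3.3, 2.1], [-0.02, 0.03, -0.006], 8.5],
    [[-0.6, -3.3, 2.0], [-0.02, 0.03, -0.006], 8.5],
    [[-0.6, -3.4, 1.9], [-0.02, 0.03, -0.006], 8.5],
    [[-0.6, -3.4, 1.9], [-0.02, 0.03, -0.006], 8.5],
    [[-0.7, -3.4, 1.8], [-0.02, 0.03, -0.006], 8.5]
  ]
}}

```text
time_s: 2.45
position: [0.4724, 0.0862, 0.2375]
tcp_rot: [-177.6, 63.8, -178.8]
ft_force: [0.5, -0.1, 1.1]
opening: 0.0854
```

Emit:
{"method": "play_rows", "body": {
  "moves": [
    [[-0.7, -3.5, 1.7], [-0.02, 0.03, -0.006], 8.5],
    [[-0.7, -3.5, 1.6], [-0.02, 0.03, -0.006], 8.5],
    [[-0.8, -3.5, 1.5], [-0.02, 0.03, -0.006], 8.5],
    [[-0.8, -3.6, 1.4], [-0.02, 0.03, -0.006], 8.5],
    [[-0.8, -3.6, 1.3], [-0.02, 0.03, -0.006], 8.5]
  ]
}}

```text
time_s: 2.87
position: [0.5605, -0.0889, 0.2353]
tcp_rot: [179.4, 55.1, -175.7]
ft_force: [1.2, 0.1, 0.3]
opening: 0.0847
```

```bash
cat > go.py <<'E'
from tgt import *
from station import robot,snapshot
def state():
    o=robot.get_obs();print("t",o["time_s"],"P",np.round(o["position"],4),"j",np.round(o["joints"],1),"F",np.round(o["ft_force"],1),"op",round(o["opening"],4));return o
E
python3 - <<'E'
from go import *
o=state();R0=Rt(o)
plan(o["position"],R0,Pg,RG,8)
s=snapshot("top");cv2.imwrite("pics/top2.png",cv2.resize(s["img"][180:350,270:480,::-1],None,fx=3,fy=3))
s=snapshot("scene");cv2.imwrite("pics/sc2.png",cv2.resize(s["img"][80:300,180:380,::-1],None,fx=2.7,fy=2.7))
E
```

```text
t 2.8667 P [ 0.5605 -0.0889  0.2353] j [-14.2  36.9  27.   70.6  -6.5 109.8 107.5] F [1.2 0.1 0.3] op 0.0847
n 8 rot [ 0.   0.1 -0.4] dist [-0.058 -0.002 -0.142]
0 ([1.87, 0.03, 0.41], [0.0, 0.0, -0.001])
1 ([1.87, 0.03, 0.42], [0.0, 0.0, -0.001])
2 ([1.88, 0.03, 0.41], [0.0, 0.0, -0.001])
3 ([1.87, 0.03, 0.42], [0.0, 0.0, -0.001])
4 ([1.87, 0.04, 0.41], [0.0, 0.0, -0.001])
5 ([1.87, 0.04, 0.42], [0.0, 0.0, -0.001])
6 ([1.87, 0.04, 0.41], [0.0, 0.0, -0.001])
7 ([1.88, 0.04, 0.42], [0.0, 0.0, -0.001])
resid mm [ 0. -0.  0.] rot [0.03 0.12 0.07]
```

View pics/top2.png

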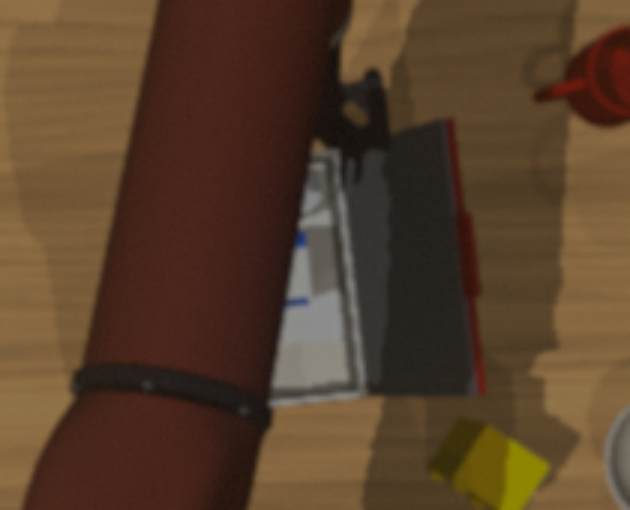

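View pics/sc2.png

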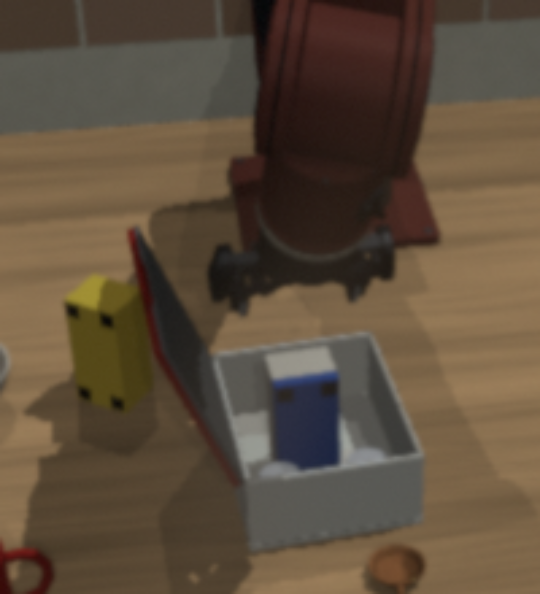

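Emit:
{"method": "play_rows", "body": {
  "moves": [
    [[1.9, 0, 0.4], [0, 0, -0.001], 8.5],
    [[1.9, 0, 0.4], [0, 0, -0.001], 8.5],
    [[1.9, 0, 0.4], [0, 0, -0.001], 8.5],
    [[1.9, 0.1, 0.4], [0, 0, -0.001], 8.5]
  ]
}}

```text
time_s: 3.3
position: [0.5292, -0.0884, 0.1629]
tcp_rot: [179.8, 55.2, -175.3]
ft_force: [-0.4, -0.5, -1.4]
opening: 0.0852
```

Emit:
{"method": "play_rows", "body": {
  "moves": [
    [[1.9, 0, 0.4], [0, 0, -0.001], 8.5],
    [[1.9, 0.1, 0.4], [0, 0, -0.001], 8.5],
    [[1.5, 0, 0.4], [0, 0, -0.001], 8.5],
    [[1.5, 0, 0.4], [0, 0, -0.001], 8.5],
    [[0.5, 0, 0.0], [0, 0, 0], 8.5]
  ]
}}

```text
time_s: 3.72
position: [0.4997, -0.0893, 0.0929]
tcp_rot: [-179.9, 55.0, -174.9]
ft_force: [0.6, -0.3, -0.3]
opening: 0.0855
```

```bash
python3 - <<'E'
from go import *
o=state();R0=Rt(o)
plan(o["position"],R0,Pg,RG,1)
s=snapshot("scene");cv2.imwrite("pics/sc3.png",cv2.resize(s["img"][150:300,200:350,::-1],None,fx=4,fy=4))
E
```

```text
t 3.7167 P [ 0.4997 -0.0893  0.0929] j [-15.8  37.1  25.7  88.2  -6.7  92.1 106.6] F [ 0.6 -0.3 -0.3] op 0.0855
n 1 rot [-0.  0.  0.] dist [ 0.002 -0.001  0.001]
0 ([-0.17, -0.16, 0.15], [-0.0, 0.001, 0.001])
resid mm [0. 0. 0.] rot [-0.02 -0.01 -0.01]
```

View pics/sc3.png

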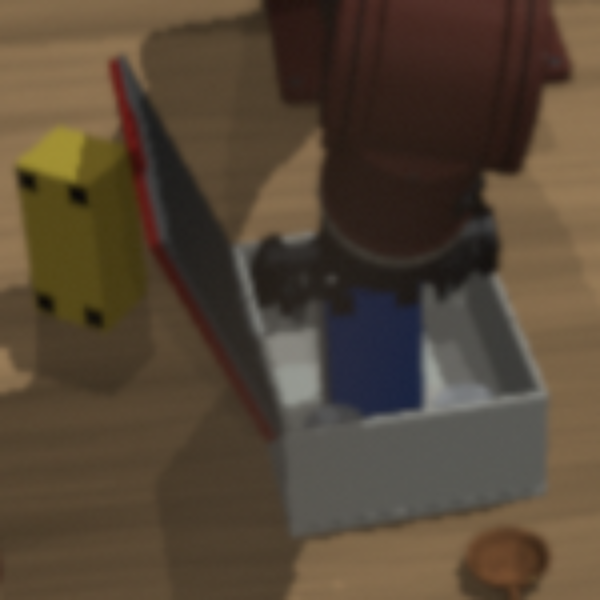

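Fingers straddle the tub symmetrically, tips at about rows 290–310. Closing.

Emit:
{"method": "play_rows", "body": {
  "moves": [
    [[0, -0.1, 0.1], [0, 0, 0], 5.0],
    [[0, 0, 0], [0, 0, 0], 5.0],
    [[0, 0, 0], [0, 0, 0], 5.0],
    [[0, 0, 0], [0, 0, 0], 5.0],
    [[0, 0, 0], [0, 0, 0], 5.0]
  ]
}}

```text
time_s: 4.18
position: [0.5027, -0.091, 0.0953]
tcp_rot: [-179.8, 55.3, -174.9]
ft_force: [0.7, -0.2, 6.1]
opening: 0.0577
```

Emit:
{"method": "play_rows", "body": {
  "moves": [
    [[0, 0, 0], [0, 0, 0], 5.0],
    [[0, 0, 0], [0, 0, 0], 5.0],
    [[0, 0, 0], [0, 0, 0], 5.0]
  ]
}}

```text
time_s: 4.43
position: [0.5028, -0.091, 0.0953]
tcp_rot: [-179.8, 55.3, -174.9]
ft_force: [0.7, 0.7, 6.1]
opening: 0.0579
```

Emit:
{"method": "play_rows", "body": {
  "moves": [
    [[-0.8, 0, -0.6], [0, 0, 0], 5.0],
    [[-1.6, 0, -1.1], [0, 0, 0], 5.0],
    [[-2.5, 0, -1.7], [0, 0, 0], 5.0],
    [[-2.5, 0, -1.7], [0, 0, 0], 5.0],
    [[-2.5, 0, -1.7], [0, 0, 0], 5.0]
  ]
}}

```text
time_s: 4.85
position: [0.5024, -0.0906, 0.2161]
tcp_rot: [-179.9, 55.2, -174.9]
ft_force: [0.8, 0.7, -2.9]
opening: 0.0575
```

```bash
python3 - <<'E'
from go import *
o=state()
s=snapshot("scene");cv2.imwrite("pics/sc4.png",cv2.resize(s["img"][100:300,180:380,::-1],None,fx=3,fy=3))
E
```

```text
t 4.85 P [ 0.5024 -0.0906  0.2161] j [-16.7  30.6  27.4  82.3  -4.3 104.  106.7] F [ 0.8  0.7 -2.9] op 0.0575
```

View pics/sc4.png

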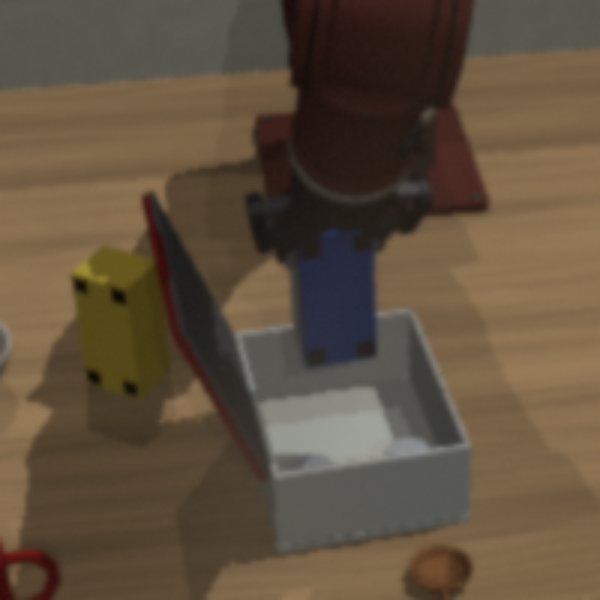

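```bash
cat >> tgt.py <<'E'
HP=10.; RP=target_R(HP,55,1); hd=np.array([np.cos(np.radians(HP)),np.sin(np.radians(HP)),0])
TUB=np.array([.60,.15,.028]); Pp=TUB-.034*hd+.008*RP[:,0]
E
python3 - <<'E'
from go import *
o=state();print(Pp)
P,R=plan(o["position"],Rt(o),np.array([.51,0.06,.26]),target_R(7,-20,1),6)
P,R=plan(P,R,Pp+[0,0,.12],RP,14)
E
```

```text
t 4.9 P [ 0.5042 -0.0912  0.2219] j [-16.7  30.2  27.5  81.9  -4.2 104.3 106.7] F [ 1.6 -1.2  3.5] op 0.0577
[0.57297019 0.14523392 0.02341139]
n 6 rot [ -1.9 -14.4  -0.8] dist [0.006 0.151 0.038]
0 ([-0.71, 2.5, -0.1], [-0.005, -0.042, -0.002])
1 ([-0.71, 2.5, -0.06], [-0.005, -0.042, -0.002])
2 ([-0.72, 2.5, -0.02], [-0.005, -0.042, -0.002])
3 ([-0.73, 2.5, 0.02], [-0.005, -0.042, -0.002])
4 ([-0.72, 2.49, 0.07], [-0.005, -0.042, -0.002])
5 ([-0.73, 2.5, 0.11], [-0.005, -0.042, -0.002])
resid mm [ 0. -0.  0.] rot [-0.18  0.02 -0.11]
n 14 rot [ -3.3 -75.    1. ] dist [ 0.063  0.085 -0.117]
0 ([0.61, 0.55, 0.77], [-0.004, -0.093, 0.001])
1 ([0.67, 0.55, 0.72], [-0.004, -0.093, 0.001])
2 ([0.74, 0.54, 0.65], [-0.004, -0.093, 0.001])
3 ([0.8, 0.54, 0.58], [-0.004, -0.093, 0.001])
4 ([0.85, 0.54, 0.51], [-0.004, -0.093, 0.001])
5 ([0.89, 0.53, 0.43], [-0.004, -0.093, 0.001])
6 ([0.93, 0.54, 0.34], [-0.004, -0.093, 0.001])
7 ([0.96, 0.53, 0.26], [-0.004, -0.093, 0.001])
8 ([0.97, 0.52, 0.18], [-0.004, -0.093, 0.001])
9 ([0.99, 0.53, 0.08], [-0.004, -0.093, 0.001])
10 ([1.0, 0.53, -0.01], [-0.004, -0.093, 0.001])
11 ([0.99, 0.52, -0.1], [-0.004, -0.093, 0.001])
12 ([0.98, 0.53, -0.19], [-0.004, -0.093, 0.001])
13 ([0.96, 0.52, -0.27], [-0.004, -0.093, 0.001])
resid mm [-0. -0.  0.] rot [ 0.04 -0.36  0.19]
```

Emit:
{"method": "play_rows", "body": {
  "moves": [
    [[-0.7, 2.5, -0.1], [-0.005, -0.042, -0.002], 5.0],
    [[-0.7, 2.5, -0.1], [-0.005, -0.042, -0.002], 5.0],
    [[-0.7, 2.5, 0], [-0.005, -0.042, -0.002], 5.0],
    [[-0.7, 2.5, 0], [-0.005, -0.042, -0.002], 5.0],
    [[-0.7, 2.5, 0.1], [-0.005, -0.042, -0.002], 5.0]
  ]
}}

```text
time_s: 5.32
position: [0.507, 0.0365, 0.2461]
tcp_rot: [179.7, 67.4, -173.8]
ft_force: [-0.2, 0.1, -1.7]
opening: 0.058
```

Emit:
{"method": "play_rows", "body": {
  "moves": [
    [[-0.7, 2.5, 0.1], [-0.005, -0.042, -0.002], 5.0],
    [[0.6, 0.6, 0.8], [-0.004, -0.093, 0.001], 5.0],
    [[0.7, 0.6, 0.7], [-0.004, -0.093, 0.001], 5.0],
    [[0.7, 0.5, 0.7], [-0.004, -0.093, 0.001], 5.0],
    [[0.8, 0.5, 0.6], [-0.004, -0.093, 0.001], 5.0]
  ]
}}

```text
time_s: 5.73
position: [0.5268, 0.0858, 0.2186]
tcp_rot: [22.4, 88.6, 30.1]
ft_force: [-0.1, 0.3, -2.7]
opening: 0.0574
```

Emit:
{"method": "play_rows", "body": {
  "moves": [
    [[0.8, 0.5, 0.5], [-0.004, -0.093, 0.001], 5.0],
    [[0.9, 0.5, 0.4], [-0.004, -0.093, 0.001], 5.0],
    [[0.9, 0.5, 0.3], [-0.004, -0.093, 0.001], 5.0],
    [[1.0, 0.5, 0.3], [-0.004, -0.093, 0.001], 5.0],
    [[1.0, 0.5, 0.2], [-0.004, -0.093, 0.001], 5.0]
  ]
}}

```text
time_s: 6.15
position: [0.5486, 0.1146, 0.1771]
tcp_rot: [1.2, 62.1, 10.0]
ft_force: [1.0, -1.1, -2.7]
opening: 0.0576
```

```bash
python3 - <<'E'
from go import *
o=state()
P,R=plan(o["position"],Rt(o),Pp+[0,0,.12],RP,5)
E
```

```text
t 6.15 P [0.5486 0.1146 0.1771] j [-36.7  -6.8  16.8 125.3  11.5  34.2  71.2] F [ 1.  -1.1 -2.7] op 0.0576
n 5 rot [ -1.2 -27.1   0.3] dist [ 0.024  0.031 -0.034]
0 ([0.87, 0.52, 0.19], [-0.004, -0.095, 0.001])
1 ([0.88, 0.53, 0.11], [-0.004, -0.095, 0.001])
2 ([0.9, 0.52, 0.03], [-0.004, -0.095, 0.001])
3 ([0.89, 0.52, -0.06], [-0.004, -0.095, 0.001])
4 ([0.88, 0.52, -0.14], [-0.004, -0.095, 0.001])
resid mm [ 0. -0.  0.] rot [-0.07  0.13  0.04]
```

```bash
sed -i 's/TUB=np.array(.*028\])/TUB=np.array([.69,.14,.028])/' tgt.py; python3 - <<'E'
from go import *
o=robot.get_obs();print(Pp)
P,R=plan(o["position"],Rt(o),Pp+[0,0,.10],RP,7)
E
```

```text
[0.66297019 0.13523392 0.02341139]
n 7 rot [ -1.2 -27.1   0.3] dist [ 0.114  0.021 -0.054]
0 ([1.45, 0.03, 1.11], [-0.003, -0.068, 0.001])
1 ([1.53, 0.03, 1.0], [-0.003, -0.068, 0.001])
2 ([1.59, 0.02, 0.9], [-0.003, -0.068, 0.001])
3 ([1.65, 0.02, 0.79], [-0.003, -0.068, 0.001])
4 ([1.7, 0.02, 0.68], [-0.003, -0.068, 0.001])
5 ([1.74, 0.01, 0.56], [-0.003, -0.068, 0.001])
6 ([1.78, 0.0, 0.43], [-0.003, -0.068, 0.001])
resid mm [0.  0.  0.1] rot [-0.04  0.19 -0.08]
```

Emit:
{"method": "play_rows", "body": {
  "moves": [
    [[1.4, 0, 1.1], [-0.003, -0.068, 0.001], 5.0],
    [[1.5, 0, 1.0], [-0.003, -0.068, 0.001], 5.0],
    [[1.6, 0, 0.9], [-0.003, -0.068, 0.001], 5.0],
    [[1.6, 0, 0.8], [-0.003, -0.068, 0.001], 5.0]
  ]
}}

```text
time_s: 6.48
position: [0.6067, 0.121, 0.1494]
tcp_rot: [0.0, 48.4, 9.2]
ft_force: [-0.1, -1.6, -2.2]
opening: 0.0577
```

Emit:
{"method": "play_rows", "body": {
  "moves": [
    [[1.7, 0, 0.7], [-0.003, -0.068, 0.001], 5.0],
    [[1.7, 0, 0.6], [-0.003, -0.068, 0.001], 5.0],
    [[1.8, 0, 0.4], [-0.003, -0.068, 0.001], 5.0],
    [[0, 0, 0], [0, 0, 0], 5.0]
  ]
}}

```text
time_s: 6.82
position: [0.6241, 0.1101, 0.147]
tcp_rot: [-2.2, 45.0, 6.1]
ft_force: [-0.5, 0.2, -2.3]
opening: 0.0575
```

```bash
python3 - <<'E'
from go import *
o=state()
P,R=plan(o["position"],Rt(o),Pp+[0,0,.03],RP,5)
for n,(r0,r1,c0,c1) in {"scene":(150,330,270,470),"top":(150,300,200,400)}.items():
    s=snapshot(n);pickle.dump(s,open(f"pics/{n}5.pkl","wb"));cv2.imwrite(f"pics/{n}5.png",cv2.resize(s["img"][r0:r1,c0:c1,::-1],None,fx=3,fy=3))
E
```

```text
t 6.8167 P [0.6241 0.1101 0.147 ] j [-32.4   0.7  13.5 131.6  68.8   9.5  14.4] F [-0.5  0.2 -2.3] op 0.0575
n 5 rot [ -0.3 -10.1   2.8] dist [ 0.039  0.025 -0.094]
0 ([1.91, 0.44, -0.72], [-0.001, -0.035, 0.01])
1 ([1.88, 0.43, -0.79], [-0.001, -0.035, 0.01])
2 ([1.86, 0.41, -0.85], [-0.001, -0.035, 0.01])
3 ([1.84, 0.39, -0.92], [-0.001, -0.035, 0.01])
4 ([1.8, 0.37, -0.98], [-0.001, -0.035, 0.01])
resid mm [ 0.  0. -0.] rot [-0.05 -0.02 -0.09]
```

View pics/scene5.png

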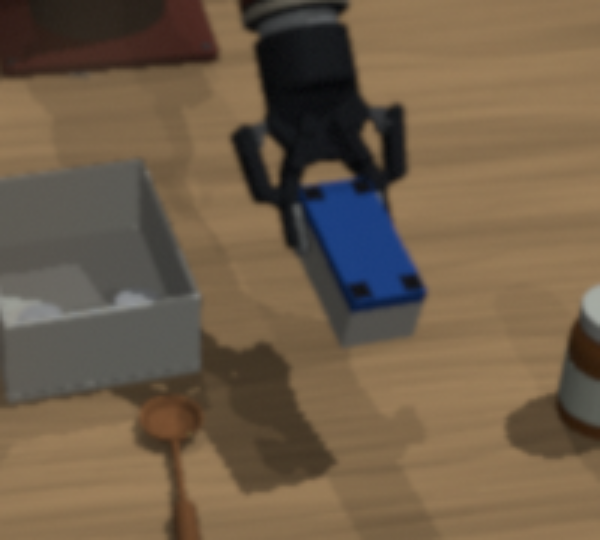

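View pics/top5.png

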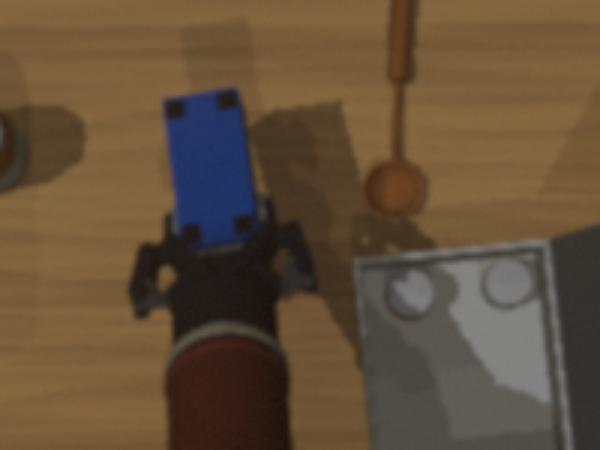

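```bash
python3 - <<'E'
from go import *
o=state()
P,R=plan(o["position"],Rt(o),Pp+[0,0,.10],RP,10)
E
```

```text
t 6.9167 P [0.6238 0.1107 0.1473] j [-32.5   0.7  13.5 131.5  67.7   9.5  15.5] F [ 0.5  0.8 -1.7] op 0.0575
n 10 rot [ -0.3 -10.1   2.7] dist [ 0.039  0.025 -0.024]
0 ([0.46, 0.2, 0.13], [-0.001, -0.018, 0.005])
1 ([0.47, 0.19, 0.13], [-0.001, -0.018, 0.005])
2 ([0.47, 0.19, 0.12], [-0.001, -0.018, 0.005])
3 ([0.47, 0.19, 0.1], [-0.001, -0.018, 0.005])
4 ([0.48, 0.19, 0.11], [-0.001, -0.018, 0.005])
5 ([0.47, 0.18, 0.09], [-0.001, -0.018, 0.005])
6 ([0.49, 0.18, 0.08], [-0.001, -0.018, 0.005])
7 ([0.48, 0.18, 0.08], [-0.001, -0.018, 0.005])
8 ([0.48, 0.18, 0.06], [-0.001, -0.018, 0.005])
9 ([0.49, 0.17, 0.06], [-0.001, -0.018, 0.005])
resid mm [ 0. -0.  0.] rot [ 0.21  0.18 -0.2 ]
```

Emit:
{"method": "play_rows", "body": {
  "moves": [
    [[0.5, 0.2, 0.1], [0, -0.02, 0.005], 5.0],
    [[0.5, 0.2, 0.1], [0, -0.02, 0.005], 5.0],
    [[0.5, 0.2, 0.1], [0, -0.02, 0.005], 5.0],
    [[0.5, 0.2, 0.1], [0, -0.02, 0.005], 5.0],
    [[0.5, 0.2, 0.1], [0, -0.02, 0.005], 5.0]
  ]
}}

```text
time_s: 7.33
position: [0.639, 0.1181, 0.1388]
tcp_rot: [-1.3, 40.9, 7.4]
ft_force: [-0.1, -1.1, -1.7]
opening: 0.0577
```

```bash
python3 - <<'E'
from go import *
o=state();print(o["tcp_rot"])
E
```

```text
t 7.3333 P [0.639  0.1181 0.1388] j [-30.    3.7  11.2 132.7 120.2   9.5 -37.5] F [-0.1 -1.1 -1.7] op 0.0577
[-1.25428755 40.90743762  7.37780229]
```

Emit:
{"method": "play_rows", "body": {
  "moves": [
    [[0.5, 0.2, 0.1], [0, -0.02, 0.005], 5.0],
    [[0.5, 0.2, 0.1], [0, -0.02, 0.005], 5.0],
    [[0.5, 0.2, 0.1], [0, -0.02, 0.005], 5.0],
    [[0.5, 0.2, 0.1], [0, -0.02, 0.005], 5.0],
    [[0.5, 0.2, 0.1], [0, -0.02, 0.005], 5.0]
  ]
}}

```text
time_s: 7.75
position: [0.6599, 0.1303, 0.127]
tcp_rot: [-0.2, 35.3, 9.1]
ft_force: [-0.2, -0.7, -1.7]
opening: 0.0578
```

```bash
python3 - <<'E'
from go import *
o=state();print(o["tcp_rot"])
P,R=plan(o["position"],Rt(o),Pp+[0,0,.03],RP,5)
E
```

```text
t 7.75 P [0.6599 0.1303 0.127 ] j [-20.2   9.    1.1 133.3 153.5  18.4 -70.5] F [-0.2 -0.7 -1.7] op 0.0578
[-0.20628475 35.26263259  9.11219027]
n 5 rot [-0.3 -0.3  0.7] dist [ 0.003  0.005 -0.074]
0 ([0.91, 0.09, -1.16], [-0.001, -0.001, 0.003])
1 ([0.91, 0.09, -1.15], [-0.001, -0.001, 0.003])
2 ([0.91, 0.09, -1.16], [-0.001, -0.001, 0.003])
3 ([0.91, 0.09, -1.16], [-0.001, -0.001, 0.003])
4 ([0.91, 0.09, -1.16], [-0.001, -0.001, 0.003])
resid mm [ 0. -0. -0.] rot [-0.02  0.02 -0.13]
```

Emit:
{"method": "play_rows", "body": {
  "moves": [
    [[1.2, 0.1, -0.9], [0, 0, 0.003], 5.0],
    [[1.2, 0.1, -0.9], [0, 0, 0.003], 5.0],
    [[1.2, 0.1, -0.9], [0, 0, 0.003], 5.0],
    [[1.2, 0.1, -0.9], [0, 0, 0], 5.0],
    [[1.2, 0.1, -0.9], [0, 0, 0], 5.0]
  ]
}}

```text
time_s: 8.17
position: [0.682, 0.1383, 0.055]
tcp_rot: [0.0, 35.3, 9.6]
ft_force: [0.5, -0.8, -2.4]
opening: 0.0575
```

```bash
python3 - <<'E'
from go import *
o=state();print(o["tcp_rot"])
for n,(r0,r1,c0,c1) in {"scene":(200,350,310,460),"top":(150,300,200,350)}.items():
    s=snapshot(n);pickle.dump(s,open(f"pics/{n}6.pkl","wb"));cv2.imwrite(f"pics/{n}6.png",cv2.resize(s["img"][r0:r1,c0:c1,::-1],None,fx=4,fy=4))
E
```

```text
t 8.1667 P [0.682  0.1383 0.055 ] j [-16.7  20.7  -2.4 131.2 162.2  27.5 -78.9] F [ 0.5 -0.8 -2.4] op 0.0575
[2.76748876e-02 3.53044395e+01 9.57559440e+00]
```

View pics/scene6.png

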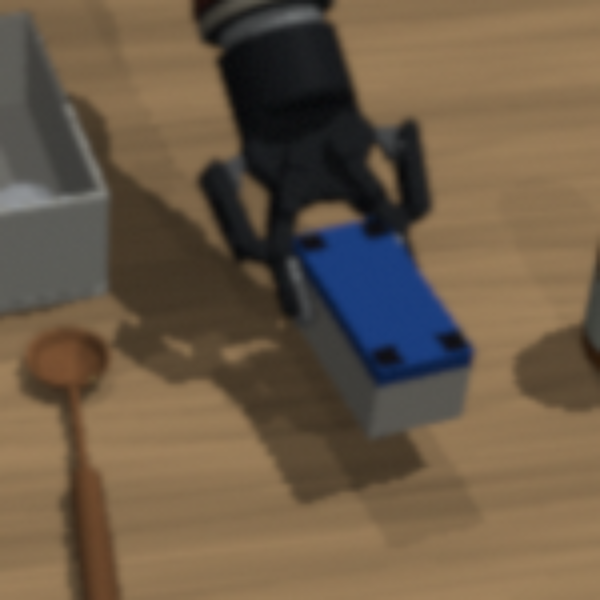

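Emit:
{"method": "play_rows", "body": {
  "moves": [
    [[0.6, 0, -0.8], [0, 0, 0], 5.0],
    [[0.6, 0, -0.8], [0, 0, 0], 5.0],
    [[0.3, 0, -0.4], [0, 0, 0], 5.0],
    [[0.15, 0, -0.2], [0, 0, 0], 5.0],
    [[0, 0, 0], [0, 0, 0], 5.0]
  ]
}}

```text
time_s: 8.68
position: [0.6818, 0.1394, 0.0274]
tcp_rot: [0.2, 35.4, 9.8]
ft_force: [-0.7, -0.0, -1.9]
opening: 0.0578
```

Emit:
{"method": "play_rows", "body": {
  "moves": [
    [[0.15, 0, -0.2], [0, 0, 0], 5.0],
    [[0.06, 0, -0.08], [0, 0, 0], 5.0],
    [[0, 0, 0], [0, 0, 0], 5.0]
  ]
}}

```text
time_s: 8.93
position: [0.6827, 0.1399, 0.0251]
tcp_rot: [0.2, 35.2, 9.8]
ft_force: [0.2, -0.4, 1.0]
opening: 0.058
```

Emit:
{"method": "play_rows", "body": {
  "moves": [
    [[0.06, 0, -0.08], [0, 0, 0], 5.0],
    [[0.06, 0, -0.08], [0, 0, 0], 5.0],
    [[0, 0, 0], [0, 0, 0], 5.0]
  ]
}}

```text
time_s: 9.18
position: [0.6839, 0.1401, 0.0249]
tcp_rot: [0.2, 35.0, 9.8]
ft_force: [-4.8, -1.3, 11.1]
opening: 0.0576
```

Emit:
{"method": "play_rows", "body": {
  "moves": [
    [[0, 0, 0], [0, 0, 0], 6.5],
    [[0, 0, 0], [0, 0, 0], 8.5],
    [[0, 0, 0], [0, 0, 0], 8.5],
    [[0, 0, 0], [0, 0, 0], 8.5],
    [[0, 0, 0], [0, 0, 0], 8.5]
  ]
}}

```text
time_s: 9.6
position: [0.682, 0.1398, 0.0219]
tcp_rot: [0.2, 35.3, 9.8]
ft_force: [-0.5, -0.3, 0.1]
opening: 0.0852
```

Emit:
{"method": "play_rows", "body": {
  "moves": [
    [[-1, 0, 0], [0, 0, 0], 8.5],
    [[-2, 0, 0], [0, 0, 0], 8.5],
    [[-2.5, 0, 0], [0, 0, 0], 8.5],
    [[-2.5, 0, 0], [0, 0, 0], 8.5],
    [[-2.5, 0, 0], [0, 0, 0], 8.5]
  ]
}}

```text
time_s: 10.02
position: [0.626, 0.131, 0.0446]
tcp_rot: [-0.3, 36.4, 9.9]
ft_force: [0.1, -0.7, -0.6]
opening: 0.0848
```

```bash
python3 - <<'E'
from go import *
o=state();print(o["tcp_rot"])
for n,(r0,r1,c0,c1) in {"scene":(200,350,310,460),"top":(150,300,200,350)}.items():
    s=snapshot(n);pickle.dump(s,open(f"pics/{n}7.pkl","wb"));cv2.imwrite(f"pics/{n}7.png",cv2.resize(s["img"][r0:r1,c0:c1,::-1],None,fx=4,fy=4,interpolation=cv2.INTER_CUBIC))
E
```

```text
t 10.0167 P [0.626  0.131  0.0446] j [ -2.   18.7 -19.2 137.1 156.3  31.1 -70.4] F [ 0.1 -0.7 -0.6] op 0.0848
[-0.34857424 36.35169255  9.88217671]
```

View pics/scene7.png

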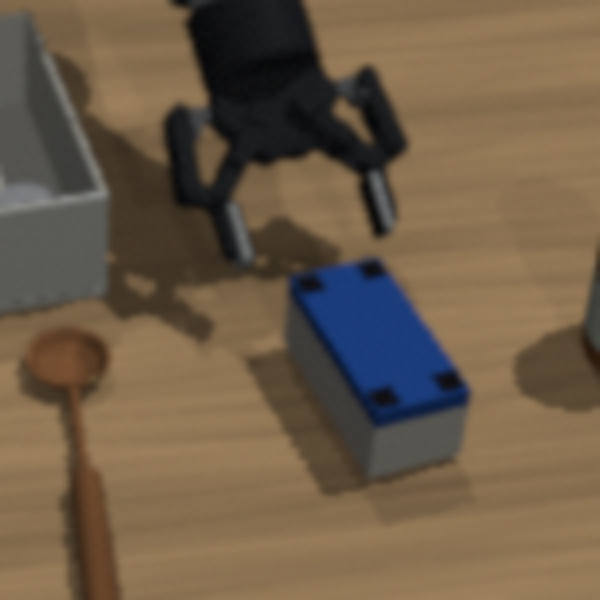

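View pics/top7.png

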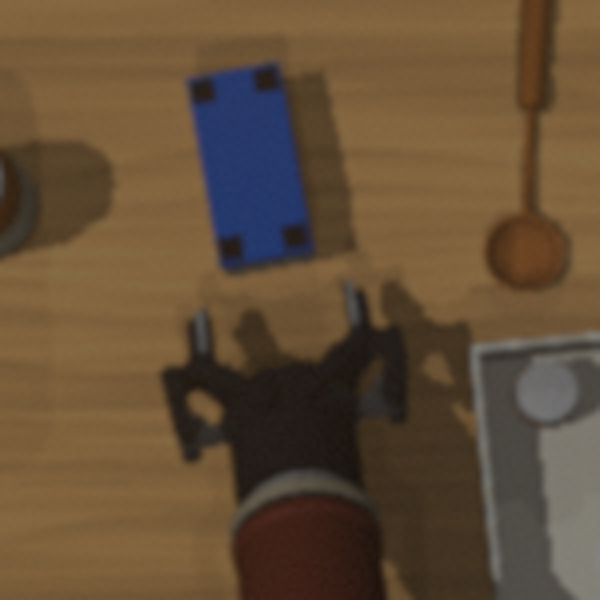

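```bash
python3 - <<'E'
from go import *
o=state()
P,R=plan(o["position"],Rt(o),np.array([.62,.12,.30]),target_R(5,0,1),12)
s=pickle.load(open("pics/top7.pkl","rb"))
ct=lambda x,y:((x+.5)/4-.5+200,(y+.5)/4-.5+150)
X=np.array([atz(s,ct(*u),.056) for u in[(190,78),(276,63),(313,250),(227,269)]]);print(np.round(X,4),X.mean(0),[round(np.linalg.norm(X[i]-X[(i+1)%4]),4) for i in range(4)])
d=(X[0]+X[1]-X[2]-X[3]);print(np.degrees(np.arctan2(d[1],d[0])))
E
```

```text
t 10.1167 P [0.6261 0.1279 0.0428] j [ -1.4  18.9 -19.5 137.1 156.4  31.1 -70.4] F [-0.2 -0.9 -0.2] op 0.0851
n 12 rot [ 4.4 53.5 -2.1] dist [-0.006 -0.008  0.257]
0 ([-1.32, -0.06, 1.69], [0.006, 0.078, -0.003])
1 ([-1.46, -0.05, 1.57], [0.006, 0.078, -0.003])
2 ([-1.57, -0.05, 1.46], [0.006, 0.078, -0.003])
3 ([-1.67, -0.05, 1.34], [0.006, 0.078, -0.003])
4 ([-1.78, -0.04, 1.2], [0.006, 0.078, -0.003])
5 ([-1.87, -0.05, 1.06], [0.006, 0.078, -0.003])
6 ([-1.94, -0.04, 0.91], [0.006, 0.078, -0.003])
7 ([-2.0, -0.04, 0.75], [0.006, 0.078, -0.003])
8 ([-2.06, -0.05, 0.6], [0.006, 0.078, -0.003])
9 ([-2.1, -0.05, 0.43], [0.006, 0.078, -0.003])
10 ([-2.13, -0.05, 0.27], [0.006, 0.078, -0.003])
11 ([-2.14, -0.06, 0.11], [0.006, 0.078, -0.003])
resid mm [-0.  0.  0.] rot [ 0.3  -0.16  0.09]
[[0.7647 0.1785 0.056 ]
 [0.7735 0.1251 0.056 ]
 [0.656  0.1028 0.056 ]
 [0.6449 0.1558 0.056 ]] [0.70976012 0.14057645 0.056     ] [np.float64(0.0541), np.float64(0.1196), np.float64(0.0541), np.float64(0.1219)]
10.737416204177212
```

Emit:
{"method": "play_rows", "body": {
  "moves": [
    [[-1.3, 0, 1.7], [0.006, 0, -0.003], 8.5],
    [[-1.3, 0, 1.7], [0.006, 0.04, -0.003], 8.5],
    [[-1.4, 0, 1.6], [0.006, 0.04, -0.003], 8.5],
    [[-1.5, 0, 1.5], [0.006, 0.04, -0.003], 8.5],
    [[-1.5, 0, 1.5], [0.006, 0.04, -0.003], 8.5]
  ]
}}

```text
time_s: 10.53
position: [0.6263, 0.1202, 0.1192]
tcp_rot: [-0.9, 42.6, 7.0]
ft_force: [-0.7, -0.6, -0.6]
opening: 0.0851
```

```bash
python3 - <<'E'
from go import *
o=state();print(o["tcp_rot"])
P,R=plan(o["position"],Rt(o),np.array([.62,.10,.30]),target_R(5,0,1),10)
E
```

```text
t 10.5333 P [0.6263 0.1202 0.1192] j [-13.6   5.2  -6.7 133.  115.5  11.3 -33.6] F [-0.7 -0.6 -0.6] op 0.0851
[-0.94672531 42.56121182  7.01955847]
n 10 rot [ 2.8 47.4 -0.4] dist [-0.006 -0.02   0.181]
0 ([-1.29, -0.21, 1.27], [0.005, 0.083, -0.001])
1 ([-1.39, -0.21, 1.16], [0.005, 0.083, -0.001])
2 ([-1.48, -0.21, 1.04], [0.005, 0.083, -0.001])
3 ([-1.56, -0.2, 0.92], [0.005, 0.083, -0.001])
4 ([-1.63, -0.2, 0.78], [0.005, 0.083, -0.001])
5 ([-1.69, -0.2, 0.65], [0.005, 0.083, -0.001])
6 ([-1.73, -0.19, 0.51], [0.005, 0.083, -0.001])
7 ([-1.78, -0.2, 0.36], [0.005, 0.083, -0.001])
8 ([-1.8, -0.19, 0.21], [0.005, 0.083, -0.001])
9 ([-1.8, -0.2, 0.07], [0.005, 0.083, -0.001])
resid mm [-0.  0.  0.] rot [-0.11 -0.11  0.09]
```

Emit:
{"method": "play_rows", "body": {
  "moves": [
    [[-1.3, -0.2, 1.3], [0.005, 0.08, 0], 2],
    [[-1.4, -0.2, 1.2], [0.005, 0.08, 0], 0],
    [[-1.5, -0.2, 1.0], [0.005, 0.08, 0], 0],
    [[-1.6, -0.2, 0.9], [0.005, 0.08, 0], 0],
    [[-1.6, -0.2, 0.8], [0.005, 0.08, 0], 0]
  ]
}}

```text
time_s: 10.95
position: [0.6297, 0.0955, 0.1398]
tcp_rot: [-4.8, 47.0, 1.2]
ft_force: [-0.8, 0.1, -0.1]
opening: 0.0251
```

```bash
python3 - <<'E'
from go import *
o=state();print(o["tcp_rot"])
P,R=plan(o["position"],Rt(o),np.array([.62,.10,.30]),target_R(5,0,1),10)
E
```

```text
t 10.95 P [0.6297 0.0955 0.1398] j [-14.4   3.   -5.1 128.9  63.1  14.2  19. ] F [-0.8  0.1 -0.1] op 0.0251
[-4.77003003 47.01025937  1.15332782]
n 10 rot [ 0.9 42.9  3.2] dist [-0.01   0.005  0.16 ]
0 ([-1.24, -0.04, 1.02], [0.002, 0.075, 0.006])
1 ([-1.31, -0.03, 0.93], [0.002, 0.075, 0.006])
2 ([-1.37, -0.01, 0.83], [0.002, 0.075, 0.006])
3 ([-1.44, -0.01, 0.72], [0.002, 0.075, 0.006])
4 ([-1.48, -0.0, 0.61], [0.002, 0.075, 0.006])
5 ([-1.53, 0.01, 0.5], [0.002, 0.075, 0.006])
6 ([-1.56, 0.02, 0.38], [0.002, 0.075, 0.006])
7 ([-1.58, 0.03, 0.26], [0.002, 0.075, 0.006])
8 ([-1.6, 0.05, 0.15], [0.002, 0.075, 0.006])
9 ([-1.61, 0.05, 0.02], [0.002, 0.075, 0.006])
resid mm [ 0. -0. -0.] rot [-0.17 -0.1  -0.28]
```

Emit:
{"method": "play_rows", "body": {
  "moves": [
    [[-1.2, 0, 1.0], [0.002, 0.075, 0.006], 0],
    [[-1.3, 0, 0.9], [0.002, 0.075, 0.006], 0],
    [[-1.4, 0, 0.8], [0.002, 0.075, 0.006], 0],
    [[-1.4, 0, 0.7], [0.002, 0.075, 0.006], 0],
    [[-1.5, 0, 0.6], [0.002, 0.075, 0.006], 0]
  ]
}}

```text
time_s: 11.37
position: [0.6242, 0.0898, 0.1968]
tcp_rot: [-6.4, 61.8, -1.8]
ft_force: [0.5, -0.6, 0.2]
opening: 0.0001
```

Emit:
{"method": "play_rows", "body": {
  "moves": [
    [[-1.5, 0, 0.5], [0.002, 0.075, 0.006], 0],
    [[-1.6, 0, 0.4], [0.002, 0.075, 0.006], 0],
    [[-1.6, 0, 0.3], [0.002, 0.075, 0.006], 0],
    [[-1.6, 0, 0.2], [0.002, 0.075, 0.006], 0],
    [[-1.6, 0, 0], [0.002, 0.075, 0.006], 0]
  ]
}}

```text
time_s: 11.78
position: [0.6116, 0.0911, 0.2776]
tcp_rot: [-12.1, 83.1, -8.3]
ft_force: [0.2, -0.5, -0.0]
opening: -0.0001
```

```bash
python3 - <<'E'
from go import *
o=state();print(o["tcp_rot"])
P,R=plan(o["position"],Rt(o),bx(0,-.21,.30),target_R(H,0,1),12)
s=snapshot("top");pickle.dump(s,open("pics/top8.pkl","wb"));cv2.imwrite("pics/top8.png",s["img"][:,:,::-1])
E
```

```text
t 11.7833 P [0.6116 0.0911 0.2776] j [-8.3 10.2 -6.6 91.2  4.1 72.4 77.9] F [ 0.2 -0.5 -0. ] op -0.0001
[-12.08676715  83.11258985  -8.34474458]
n 12 rot [-1.2  6.7  1.5] dist [-0.093 -0.381  0.022]
0 ([-0.22, -3.12, -0.95], [-0.002, 0.01, 0.002])
1 ([-0.22, -3.12, -0.96], [-0.002, 0.01, 0.002])
2 ([-0.22, -3.11, -0.97], [-0.002, 0.01, 0.002])
3 ([-0.21, -3.11, -0.98], [-0.002, 0.01, 0.002])
4 ([-0.2, -3.11, -0.99], [-0.002, 0.01, 0.002])
5 ([-0.21, -3.11, -0.99], [-0.002, 0.01, 0.002])
6 ([-0.2, -3.11, -1.01], [-0.002, 0.01, 0.002])
7 ([-0.2, -3.1, -1.01], [-0.002, 0.01, 0.002])
8 ([-0.19, -3.1, -1.02], [-0.002, 0.01, 0.002])
9 ([-0.19, -3.1, -1.03], [-0.002, 0.01, 0.002])
10 ([-0.18, -3.1, -1.03], [-0.002, 0.01, 0.002])
11 ([-0.18, -3.09, -1.05], [-0.002, 0.01, 0.002])
resid mm [0. 0. 0.] rot [ 0.12 -0.16  0.15]
```

View pics/top8.png

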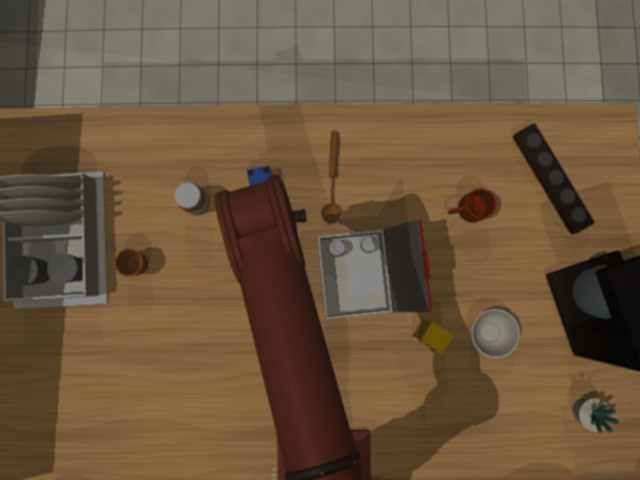

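Emit:
{"method": "play_rows", "body": {
  "moves": [
    [[-0.4, -3.1, -1.0], [-0.002, 0.01, 0.002], 0],
    [[-0.4, -3.1, -1.0], [-0.002, 0.01, 0.002], 0],
    [[-0.2, -3.1, -1.0], [-0.002, 0.01, 0.002], 0],
    [[-0.2, -3.1, -1.0], [-0.002, 0.01, 0.002], 0],
    [[-0.2, -3.1, -1.0], [-0.002, 0.01, 0.002], 0]
  ]
}}

```text
time_s: 12.25
position: [0.5708, -0.0684, 0.288]
tcp_rot: [-13.6, 85.9, -9.3]
ft_force: [0.7, -0.9, -0.3]
opening: -0.0002
```

Emit:
{"method": "play_rows", "body": {
  "moves": [
    [[-0.2, -3.1, -1.0], [-0.002, 0.01, 0.002], 0],
    [[-0.2, -3.1, -1.0], [-0.002, 0.01, 0.002], 0],
    [[-0.2, -3.1, -1.0], [-0.002, 0.01, 0.002], 0],
    [[-0.2, -3.1, -1.0], [-0.002, 0.01, 0.002], 0],
    [[-0.2, -3.1, -1.0], [-0.002, 0.01, 0.002], 0]
  ]
}}

```text
time_s: 12.67
position: [0.5329, -0.2269, 0.2974]
tcp_rot: [-22.2, 88.9, -17.3]
ft_force: [0.5, -0.3, 1.0]
opening: -0.0003
```

Emit:
{"method": "play_rows", "body": {
  "moves": [
    [[-0.2, -3.1, -1.0], [-0.002, 0.01, 0.002], 0],
    [[-0.2, -3.1, -1.0], [-0.002, 0.01, 0.002], 0],
    [[0, 0, 0], [0, 0, 0], 0]
  ]
}}

```text
time_s: 12.92
position: [0.5161, -0.2964, 0.3013]
tcp_rot: [-117.4, 89.6, -112.8]
ft_force: [-1.2, -0.8, -0.1]
opening: -0.0
```

```bash
python3 - <<'E'
from go import *
o=state();print(o["tcp_rot"])
R1=target_R(H,0,1)
P,R=plan(o["position"],Rt(o),bx(0,-.20,.206),R1,4)
print("target",P, "rel box",(P-bx(0,0,0)))
s=snapshot("scene");pickle.dump(s,open("pics/scene9.pkl","wb"));cv2.imwrite("pics/scene9.png",cv2.resize(s["img"][100:300,150:350,::-1],None,fx=3,fy=3))
E
```

```text
t 12.9167 P [ 0.5161 -0.2964  0.3013] j [ 16.8  11.2  10.1  87.2  -1.5  81.7 121.5] F [-1.2 -0.8 -0.1] op -0.0
[-117.41069114   89.55154041 -112.80257496]
n 4 rot [-0.4 -0.2  0.4] dist [ 0.002  0.017 -0.095]
0 ([2.38, 0.43, 0.09], [-0.002, -0.001, 0.002])
1 ([2.38, 0.43, 0.09], [-0.002, -0.001, 0.002])
2 ([2.38, 0.43, 0.09], [-0.002, -0.001, 0.002])
3 ([2.39, 0.42, 0.09], [-0.002, -0.001, 0.002])
resid mm [ 0. -0.  0.] rot [ 0.07  0.02 -0.06]
target [ 0.51807992 -0.27947066  0.20596791] rel box [ 0.01739253 -0.19922059  0.20596791]
```

View pics/scene9.png

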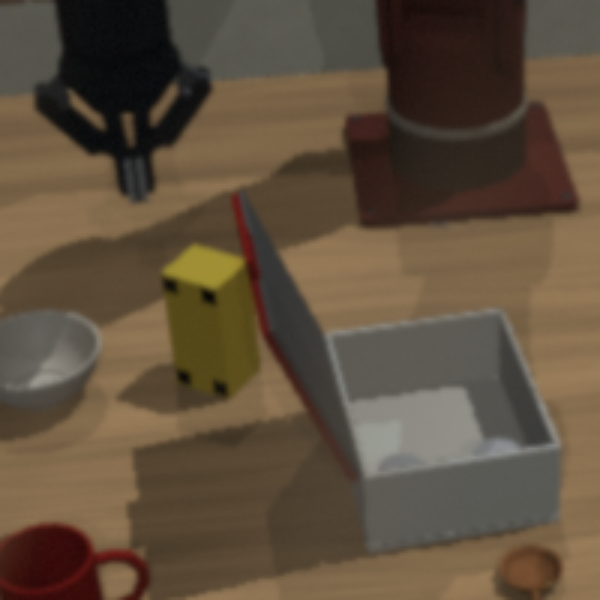

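Emit:
{"method": "play_rows", "body": {
  "moves": [
    [[2.4, 0.4, 0.1], [-0.002, 0, 0.002], 0],
    [[2.4, 0.4, 0.1], [-0.002, 0, 0.002], 0],
    [[2.4, 0.4, 0.1], [-0.002, 0, 0.002], 0],
    [[0, 0.4, 0.1], [-0.001, 0, 0.002], 0]
  ]
}}

```text
time_s: 13.3
position: [0.5198, -0.27, 0.2243]
tcp_rot: [131.2, 89.3, 136.9]
ft_force: [-0.4, 0.3, -0.3]
opening: 0.0002
```

```bash
python3 - <<'E'
from go import *
o=state();print(o["tcp_rot"])
R0=Rt(o)
R1=target_R(H,0,1)
def W(th,r=.138,bite=.002):
    m=.011+.012*np.sin(th)-bite
    return bx(0,-.08+r*np.cos(th)-m*np.sin(th),.08+r*np.sin(th)+m*np.cos(th)+.011)
P,R=o["position"],R0
P,R=plan(P,R,bx(0,-.105,.229),R1,5)
for th in (75,60,45,30,15,4):
    print(th,W(np.radians(th)));P,R=plan(P,R,W(np.radians(th)),R1,2)
E
```

```text
t 13.3 P [ 0.5198 -0.27    0.2243] j [ 15.9  12.6   8.6  94.5  -2.2  73.7 120.6] F [-0.4  0.3 -0.3] op 0.0002
[131.24472159  89.3325687  136.8862325 ]
n 5 rot [ 0.6 -0.4 -0.5] dist [-0.01   0.085  0.005]
0 ([-0.08, 1.72, -0.03], [0.002, -0.002, -0.002])
1 ([-0.08, 1.71, -0.04], [0.002, -0.002, -0.002])
2 ([-0.08, 1.72, -0.03], [0.002, -0.002, -0.002])
3 ([-0.09, 1.71, -0.05], [0.002, -0.002, -0.002])
4 ([-0.09, 1.72, -0.04], [0.002, -0.002, -0.002])
resid mm [-0. -0.  0.] rot [0.08 0.13 0.07]
75 [ 0.5062723  -0.14417904  0.22962714]
n 2 rot [0.1 0.1 0.1] dist [-0.004  0.041  0.001]
0 ([-0.04, 2.04, 0.0], [0.001, 0.001, 0.001])
1 ([-0.03, 2.04, 0.0], [0.001, 0.001, 0.001])
resid mm [ 0. -0. -0.] rot [-0.04  0.02 -0.04]
60 [ 0.50310631 -0.10793884  0.22020766]
n 2 rot [-0.  0. -0.] dist [-0.003  0.036 -0.009]
0 ([0.47, 1.82, -0.0], [-0.0, 0.0, -0.0])
1 ([0.47, 1.82, -0.0], [-0.0, 0.0, -0.0])
resid mm [ 0. -0. -0.] rot [-0.04  0.02 -0.04]
45 [ 0.50023338 -0.07505309  0.2009447 ]
n 2 rot [-0.  0. -0.] dist [-0.003  0.033 -0.019]
0 ([0.97, 1.65, -0.0], [-0.0, 0.0, -0.0])
1 ([0.96, 1.65, -0.0], [-0.0, 0.0, -0.0])
resid mm [-0. -0. -0.] rot [-0.04  0.02 -0.04]
30 [ 0.49790144 -0.04836003  0.17299038]
n 2 rot [-0.  0. -0.] dist [-0.002  0.027 -0.028]
0 ([1.4, 1.34, -0.0], [-0.0, 0.0, -0.0])
1 ([1.4, 1.33, -0.01], [-0.0, 0.0, -0.0])
resid mm [ 0.  0. -0.] rot [-0.04  0.02 -0.04]
15 [ 0.49632159 -0.03027587  0.13841036]
n 2 rot [-0.  0. -0.] dist [-0.002  0.018 -0.035]
0 ([1.73, 0.91, 0.0], [-0.0, 0.0, -0.0])
1 ([1.73, 0.91, 0.0], [-0.0, 0.0, -0.0])
resid mm [ 0. -0. -0.] rot [-0.04  0.02 -0.04]
4 [ 0.49572864 -0.02348862  0.11043951]
n 2 rot [-0.  0. -0.] dist [-0.001  0.007 -0.028]
0 ([1.4, 0.34, 0.0], [-0.0, 0.0, -0.0])
1 ([1.4, 0.34, 0.0], [-0.0, 0.0, -0.0])
resid mm [ 0. -0.  0.] rot [-0.04  0.02 -0.04]
```

Emit:
{"method": "play_rows", "body": {
  "moves": [
    [[-0.1, 1.2, 0], [0.002, -0.002, -0.002], 0],
    [[-0.1, 1.2, 0], [0.002, -0.002, -0.002], 0],
    [[-0.1, 1.2, 0], [0.002, -0.002, -0.002], 0],
    [[-0.1, 1.2, -0.1], [0.002, -0.002, -0.002], 0],
    [[-0.1, 1.2, -0.1], [0.002, -0.002, -0.002], 0]
  ]
}}

```text
time_s: 13.72
position: [0.5147, -0.2116, 0.2362]
tcp_rot: [-23.0, 89.2, -17.9]
ft_force: [1.2, -3.3, 2.1]
opening: 0.0001
```

Emit:
{"method": "play_rows", "body": {
  "moves": [
    [[0, 1.2, 0], [0, 0, 0], 0],
    [[0, 1.4, 0], [0, 0, 0], 0],
    [[0, 1.4, 0], [0, 0, 0], 0],
    [[0, 1.4, 0], [0, 0, 0], 0],
    [[0, 1.4, 0], [0, 0, 0], 0]
  ]
}}

```text
time_s: 14.13
position: [0.5075, -0.1434, 0.2341]
tcp_rot: [-20.9, 89.5, -15.8]
ft_force: [-0.2, -2.6, -1.4]
opening: -0.0002
```

```bash
python3 - <<'E'
from go import *
o=state();print(o["tcp_rot"])
s=snapshot("scene");pickle.dump(s,open("pics/scene10.pkl","wb"));cv2.imwrite("pics/scene10.png",cv2.resize(s["img"][100:300,180:380,::-1],None,fx=3,fy=3))
E
```

```text
t 14.1333 P [ 0.5075 -0.1434  0.2341] j [  8.    4.8   3.1 102.2  -0.2  72.5 106.2] F [-0.2 -2.6 -1.4] op -0.0002
[-20.88450419  89.47330179 -15.7936107 ]
```

View pics/scene10.png

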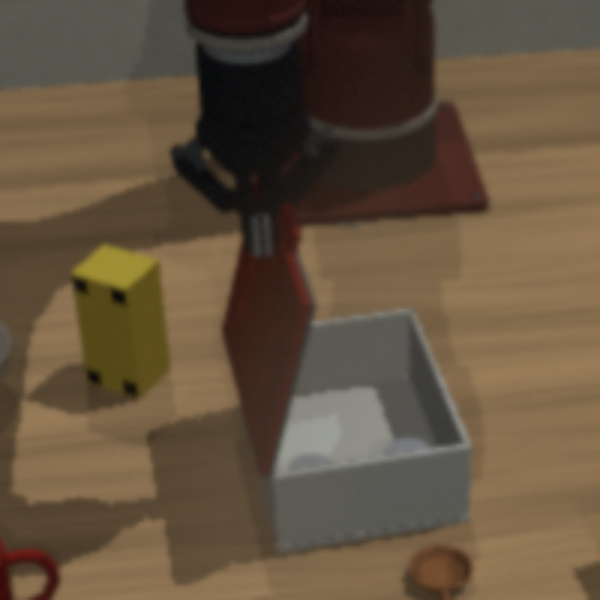

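Lid is past upright and follows the fingers (contact ~3 N). Continuing along the arc.

Emit:
{"method": "play_rows", "body": {
  "moves": [
    [[0.9, 1.8, 0], [0, 0, 0], 0],
    [[0.5, 1.8, 0], [0, 0, 0], 0],
    [[1.0, 1.6, 0], [0, 0, 0], 0],
    [[1.0, 1.6, 0], [0, 0, 0], 0]
  ]
}}

```text
time_s: 14.52
position: [0.5021, -0.0761, 0.1999]
tcp_rot: [-18.9, 89.4, -13.8]
ft_force: [-0.1, -2.1, 0.1]
opening: -0.0002
```

Emit:
{"method": "play_rows", "body": {
  "moves": [
    [[1.4, 1.3, 0], [0, 0, 0], 0],
    [[1.4, 1.3, 0], [0, 0, 0], 0],
    [[1.4, 0.8, 0], [0, 0, 0], 0],
    [[1.4, 0.8, 0], [0, 0, 0], 0]
  ]
}}

```text
time_s: 14.85
position: [0.4987, -0.0341, 0.1433]
tcp_rot: [-17.6, 89.5, -12.5]
ft_force: [-0.0, -1.6, 1.2]
opening: -0.0001
```

```bash
python3 - <<'E'
from go import *
o=state();print(o["tcp_rot"],o["position"]-bx(0,0,0))
s=snapshot("scene");pickle.dump(s,open("pics/scene11.pkl","wb"));cv2.imwrite("pics/scene11.png",cv2.resize(s["img"][100:300,180:380,::-1],None,fx=3,fy=3))
E
```

```text
t 14.85 P [ 0.4987 -0.0341  0.1433] j [  1.3   6.1  -2.8 111.9   0.5  61.5  93.5] F [-0.  -1.6  1.2] op -0.0001
[-17.64430673  89.46681933 -12.50134946] [-0.00197642  0.04610316  0.14329421]
```

View pics/scene11.png

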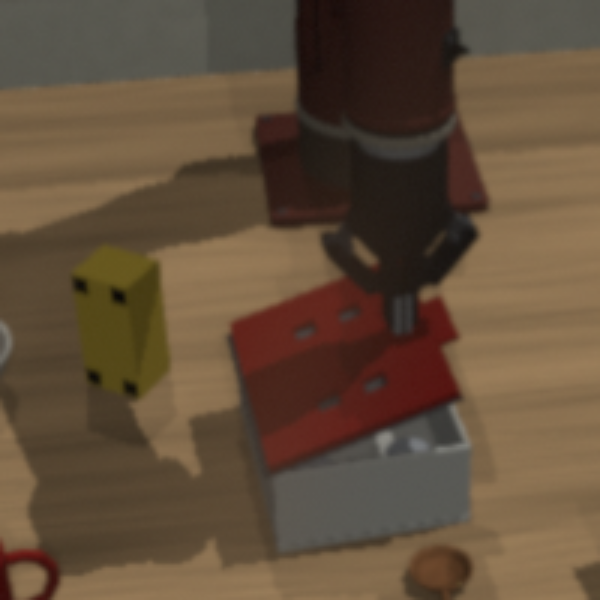

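Emit:
{"method": "play_rows", "body": {
  "moves": [
    [[1.2, 0.5, 0], [0, 0, 0], 0],
    [[1.2, 0.4, 0], [0, 0, 0], 0],
    [[1.0, 0.2, 0], [0, 0, 0], 0],
    [[0.5, 0, 0], [0, 0, 0], 0],
    [[0.2, 0, 0], [0, 0, 0], 0]
  ]
}}

```text
time_s: 15.32
position: [0.498, -0.0243, 0.1021]
tcp_rot: [-19.7, 89.5, -14.6]
ft_force: [-2.7, 1.9, 3.6]
opening: 0.0001
```

Emit:
{"method": "play_rows", "body": {
  "moves": [
    [[0.2, 0, 0], [0, 0, 0], 0],
    [[0.2, 0, 0], [0, 0, 0], 0],
    [[0, 0, 0], [0, 0, 0], 0]
  ]
}}

```text
time_s: 15.57
position: [0.4982, -0.0243, 0.1017]
tcp_rot: [-17.7, 89.5, -12.7]
ft_force: [-17.9, 1.8, 34.1]
opening: -0.0002
```

Emit:
{"method": "play_rows", "body": {
  "moves": [
    [[-1, 0, 0], [0, 0, 0], 0],
    [[-2.5, 0, 0], [0, 0, 0], 0],
    [[-3.5, 0, 0], [0, 0, 0], 2],
    [[-3.5, 1, 1], [0, 0, 0], 5],
    [[-3.5, 2, 1.5], [0, 0, 0], 8.5]
  ]
}}

```text
time_s: 15.98
position: [0.5186, 0.0047, 0.2402]
tcp_rot: [-24.0, 89.4, -19.2]
ft_force: [2.2, 0.5, 0.1]
opening: 0.0362
```

```bash
python3 - <<'E'
from go import *
o=state()
R1=target_R(10.7,0,1)
P,R=plan(o["position"],Rt(o),np.array([.71,.1405,.20]),R1,9)
E
```

```text
t 15.9833 P [0.5186 0.0047 0.2402] j [ -1.4   3.8  -4.4 102.4   0.6  73.2  88.9] F [2.2 0.5 0.1] op 0.0362
n 9 rot [-5.9  0.5  0.3] dist [ 0.191  0.136 -0.04 ]
0 ([0.46, 1.33, 2.24], [-0.011, 0.001, 0.001])
1 ([0.46, 1.3, 2.26], [-0.011, 0.001, 0.001])
2 ([0.46, 1.27, 2.27], [-0.011, 0.001, 0.001])
3 ([0.46, 1.25, 2.28], [-0.011, 0.001, 0.001])
4 ([0.46, 1.23, 2.3], [-0.011, 0.001, 0.001])
5 ([0.46, 1.2, 2.32], [-0.011, 0.001, 0.001])
6 ([0.46, 1.17, 2.32], [-0.011, 0.001, 0.001])
7 ([0.45, 1.15, 2.34], [-0.011, 0.001, 0.001])
8 ([0.45, 1.12, 2.36], [-0.011, 0.001, 0.001])
resid mm [-0.  -0.1 -0. ] rot [-0.19  0.02 -0.25]
```

Emit:
{"method": "play_rows", "body": {
  "moves": [
    [[0.4, 1.3, 2.2], [-0.011, 0.001, 0.001], 8.5],
    [[0.4, 1.3, 2.3], [-0.011, 0.001, 0.001], 8.5],
    [[0.4, 1.3, 2.3], [-0.011, 0.001, 0.001], 8.5],
    [[0.4, 1.2, 2.3], [-0.011, 0.001, 0.001], 8.5],
    [[0.4, 1.2, 2.3], [-0.011, 0.001, 0.001], 8.5]
  ]
}}

```text
time_s: 16.4
position: [0.6267, 0.0828, 0.2188]
tcp_rot: [18.6, 89.7, 26.9]
ft_force: [-0.1, 0.1, 0.2]
opening: 0.0848
```

Emit:
{"method": "play_rows", "body": {
  "moves": [
    [[0.4, 1.2, 2.3], [-0.011, 0.001, 0.001], 8.5],
    [[0.4, 1.2, 2.3], [-0.011, 0.001, 0.001], 8.5],
    [[0.4, 1.2, 2.3], [-0.011, 0.001, 0.001], 8.5],
    [[0.4, 1.1, 2.3], [-0.011, 0.001, 0.001], 8.5],
    [[0, 0, 0], [0, 0, 0], 8.5]
  ]
}}

```text
time_s: 16.82
position: [0.7105, 0.147, 0.2006]
tcp_rot: [102.0, 89.6, 113.0]
ft_force: [0.1, 0.7, -1.8]
opening: 0.0851
```

```bash
python3 - <<'E'
from go import *
o=state()
def rect(s,mask,z):
    cs,_=cv2.findContours(mask.astype(np.uint8),cv2.RETR_EXTERNAL,cv2.CHAIN_APPROX_NONE);c=max(cs,key=cv2.contourArea)[:,0]
    X=np.array([atz(s,u,z) for u in c.astype(float)]);(a,b),(w,h),ang=cv2.minAreaRect((X[:,:2]*1000).astype(np.float32));return np.round([a,b,w,h,ang],1),len(c),c.min(0),c.max(0)
t7=pickle.load(open("pics/top7.pkl","rb"))
def hsv(s): return cv2.cvtColor(s["img"],cv2.COLOR_RGB2HSV).astype(int)
def blue(h): return (h[...,0]>100)&(h[...,0]<135)&(h[...,1]>100)&(h[...,2]>40)
def red(h): return ((h[...,0]<8)|(h[...,0]>172))&(h[...,1]>150)&(h[...,2]>40)
k=np.ones((5,5),np.uint8)
def sub(m,r0,r1,c0,c1): 
    z=np.zeros_like(m);z[r0:r1,c0:c1]=m[r0:r1,c0:c1];return cv2.morphologyEx(z.astype(np.uint8),cv2.MORPH_CLOSE,k)
h=hsv(t7);print("tub top7",rect(t7,sub(blue(h),150,240,230,300),.056))
s=snapshot("top");pickle.dump(s,open("pics/top12.pkl","wb"));sc=snapshot("scene");pickle.dump(sc,open("pics/scene12.pkl","wb"))
m=sub(red(hsv(s)),200,340,290,410);print("lid",rect(s,m,.091))
cv2.imwrite("pics/top12.png",cv2.resize(s["img"][150:340,200:420,::-1],None,fx=3,fy=3,interpolation=cv2.INTER_CUBIC));cv2.imwrite("pics/scene12.png",cv2.resize(sc["img"][130:330,220:460,::-1],None,fx=3,fy=3,interpolation=cv2.INTER_CUBIC))
E
```

```text
t 16.8167 P [0.7105 0.147  0.2006] j [-10.1  29.5  -7.4  74.2   3.3  76.6  83.7] F [ 0.1  0.7 -1.8] op 0.0851
tub top7 (array([709.8, 141.3, 119.4,  56. ,   9.8]), 139, array([249, 168], dtype=int32), array([277, 215], dtype=int32))
lid (array([501.1, -73.7, 196.8, 175.5,   5.1]), 300, array([314, 230], dtype=int32), array([392, 318], dtype=int32))
```

View pics/top12.png

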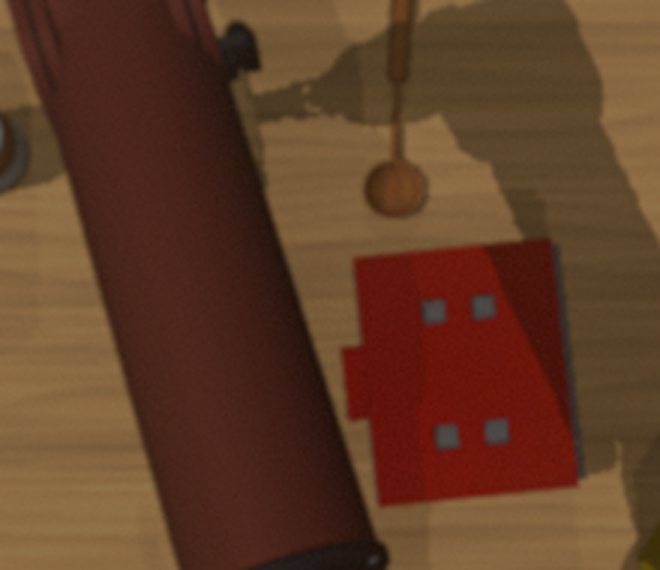

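View pics/scene12.png

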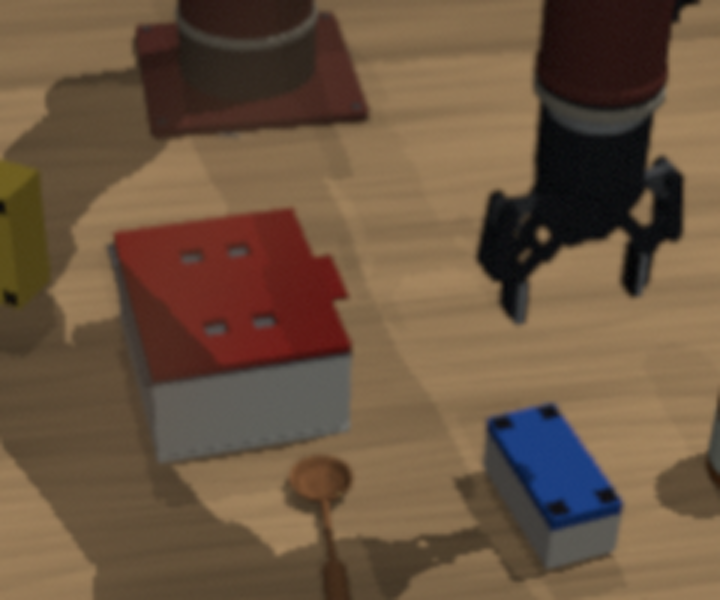

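```bash
cat > rec.py <<'E'
from go import *
def hsv(s): return cv2.cvtColor(s["img"],cv2.COLOR_RGB2HSV).astype(int)
def recess(s,z,near,show=True):
    h=s["img"].astype(float); w=np.clip((h[...,2]/(h[...,0]+1)-0.25)/0.6,0,1)  # blue/red ratio: grey high, red low
    C=[]
    for u in near:
        u=np.array(u)
        for _ in range(4):
            r0,r1,c0,c1=int(round(u[1]))-6,int(round(u[1]))+7,int(round(u[0]))-6,int(round(u[0]))+7
            g=w[r0:r1,c0:c1]; g=np.where(g>.15,g,0); yy,xx=np.mgrid[r0:r1,c0:c1]
            u=np.array([(g*xx).sum(),(g*yy).sum()])/g.sum()
        C.append(u)
    X=np.array([atz(s,u,z) for u in C]); return np.array(C),X
E
python3 - <<'E'
from rec import *
for nm,pts,f,off in(("top12",[(434,312),(484,307),(448,437),(497,432)],3,(200,150)),("scene12",[(263,322),(215,327),(238,251),(191,257)],3,(220,130))):
    s=pickle.load(open(f"pics/{nm}.pkl","rb"))
    near=[((a+.5)/f-.5+off[0],(b+.5)/f-.5+off[1]) for a,b in pts]
    C,X=recess(s,.089,near);m=X.mean(0);d=X[0]+X[1]-X[2]-X[3]
    print(nm,np.round(C,1).tolist(),np.round(X,4).tolist(),m,"yaw",np.degrees(np.arctan2(d[1],d[0])),[round(np.linalg.norm(X[i]-X[j])*1e3,1) for i,j in((0,1),(2,3),(0,2),(1,3))])
E
```

```text
top12 [[344.2, 253.5], [360.6, 251.8], [348.5, 295.2], [365.1, 293.4]] [[0.5497, -0.0572, 0.089], [0.5531, -0.0966, 0.089], [0.4502, -0.0658, 0.089], [0.4538, -0.1054, 0.089]] [ 0.50170477 -0.0812236   0.089     ] yaw 4.997898773965835 [np.float64(39.5), np.float64(39.8), np.float64(99.8), np.float64(99.7)]
scene12 [[307.5, 236.9], [291.2, 239.4], [298.7, 213.5], [283.4, 215.6]] [[0.5459, -0.056, 0.089], [0.5495, -0.0962, 0.089], [0.4458, -0.0652, 0.089], [0.4492, -0.105, 0.089]] [ 0.49761686 -0.08059944  0.089     ] yaw 5.111474436667859 [np.float64(40.4), np.float64(40.0), np.float64(100.5), np.float64(100.7)]
```

```bash
python3 - <<'E'
from rec import *
o=state();print(o["tcp_rot"], "heading", np.degrees(np.arctan2(-Rt(o)[0,1],Rt(o)[1,1])))
R1=target_R(10.2,0,1)
P,R=plan(o["position"],Rt(o),np.array([.7103,.1412,.030]),R1,10)
t=pickle.load(open("pics/top12.pkl","rb"));print("cam",-t["R"].T@t["t"])
# tub in scene12 : blue top corners crop (488,424),(551,405),(620,505),(556,527)
s=pickle.load(open("pics/scene12.pkl","rb"))
X=np.array([atz(s,((a+.5)/3-.5+220,(b+.5)/3-.5+130),.056) for a,b in((487,423),(553,404),(621,502),(555,524))]);print(np.round(X,4),X.mean(0))
E
```

```text
t 16.9167 P [0.709  0.1439 0.202 ] j [-10.   29.2  -7.3  74.5   3.3  76.6  83.7] F [ 0.2 -1.2 -0.3] op 0.0848
[103.93825766  89.67848461 114.73663473] heading 10.798166172438348
n 10 rot [ 0.6 -0.1 -0.3] dist [ 0.001 -0.003 -0.172]
0 ([1.72, -0.04, 0.01], [0.001, -0.0, -0.001])
1 ([1.72, -0.04, 0.01], [0.001, -0.0, -0.001])
2 ([1.72, -0.03, 0.01], [0.001, -0.0, -0.001])
3 ([1.72, -0.03, 0.01], [0.001, -0.0, -0.001])
4 ([1.72, -0.04, 0.01], [0.001, -0.0, -0.001])
5 ([1.72, -0.03, 0.01], [0.001, -0.0, -0.001])
6 ([1.72, -0.02, 0.01], [0.001, -0.0, -0.001])
7 ([1.72, -0.03, 0.01], [0.001, -0.0, -0.001])
8 ([1.72, -0.03, 0.01], [0.001, -0.0, -0.001])
9 ([1.72, -0.02, 0.01], [0.001, -0.0, -0.001])
resid mm [-0.  0.  0.] rot [ 0.03 -0.08  0.26]
cam [0.46098082 0.01175202 1.4410946 ]
[[0.6579 0.1044 0.056 ]
 [0.6437 0.1616 0.056 ]
 [0.7596 0.182  0.056 ]
 [0.7743 0.1272 0.056 ]] [0.70887489 0.1438082  0.056     ]
```

Emit:
{"method": "play_rows", "body": {
  "moves": [
    [[2.5, 0, 0], [0, 0, 0], 8.5],
    [[2.5, 0, 0], [0, 0, 0], 8.5],
    [[2.5, 0, 0], [0, 0, 0], 8.5],
    [[2.5, 0, 0], [0, 0, 0], 8.5],
    [[2.5, 0, 0], [0, 0, 0], 8.5]
  ]
}}

```text
time_s: 17.33
position: [0.7087, 0.1428, 0.078]
tcp_rot: [76.9, 89.7, 87.5]
ft_force: [-0.3, 0.9, -0.7]
opening: 0.0851
```

Emit:
{"method": "play_rows", "body": {
  "moves": [
    [[2.0, 0, 0], [0, 0, 0], 8.5],
    [[1.5, 0, 0], [0, 0, 0], 8.5],
    [[1.0, -0.1, 0], [0, 0, 0], 8.5],
    [[0.2, 0, 0], [0, 0, 0], 8.5],
    [[0, 0, 0], [0, 0, 0], 8.5]
  ]
}}

```text
time_s: 17.75
position: [0.709, 0.1431, 0.0311]
tcp_rot: [89.5, 89.7, 100.3]
ft_force: [-0.1, -0.3, 0.4]
opening: 0.0854
```

```bash
python3 - <<'E'
from rec import *
o=state();print(o["tcp_rot"], "heading", np.degrees(np.arctan2(-Rt(o)[0,1],Rt(o)[1,1])))
s=snapshot("scene");pickle.dump(s,open("pics/scene13.pkl","wb"))
cv2.imwrite("pics/scene13.png",cv2.resize(s["img"][220:340,350:470,::-1],None,fx=5,fy=5,interpolation=cv2.INTER_CUBIC))
E
```

```text
t 17.75 P [0.709  0.1431 0.0311] j [-9.9 36.9 -7.1 83.5  4.6 59.8 82.9] F [-0.1 -0.3  0.4] op 0.0854
[ 89.52390866  89.70592433 100.26015674] heading 10.736254352646865
```

View pics/scene13.png

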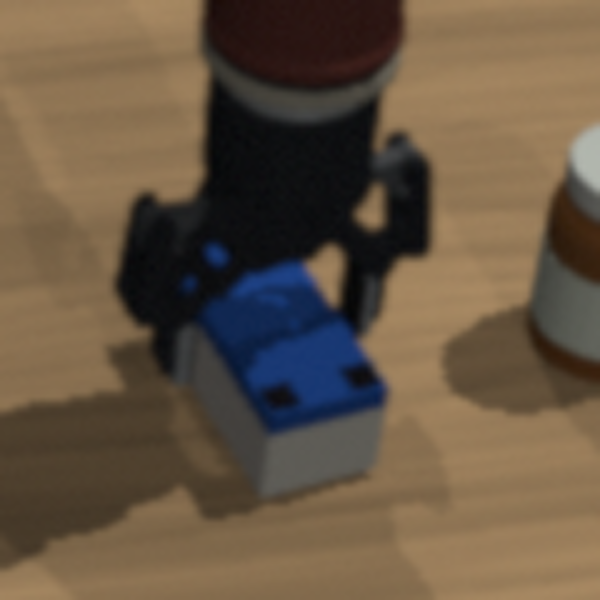

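Emit:
{"method": "play_rows", "body": {
  "moves": [
    [[0, -0.2, 0], [0, 0, 0], 7.0],
    [[0, 0, 0], [0, 0, 0], 6.2],
    [[0, 0, 0], [0, 0, 0], 5.0],
    [[0, 0, 0], [0, 0, 0], 5.0],
    [[0, 0, 0], [0, 0, 0], 5.0]
  ]
}}

```text
time_s: 18.22
position: [0.7103, 0.1418, 0.0325]
tcp_rot: [65.2, 89.7, 76.0]
ft_force: [-1.2, -0.6, 6.5]
opening: 0.0573
```

Emit:
{"method": "play_rows", "body": {
  "moves": [
    [[0, 0, 0], [0, 0, 0], 5.0],
    [[0, 0, 0], [0, 0, 0], 5.0],
    [[0, 0, 0], [0, 0, 0], 5.0]
  ]
}}

```text
time_s: 18.47
position: [0.7103, 0.1418, 0.0325]
tcp_rot: [65.5, 89.7, 76.3]
ft_force: [-1.5, 0.3, 6.6]
opening: 0.0573
```

```bash
python3 - <<'E'
from rec import *
o=state();print(o["tcp_rot"], "heading", np.degrees(np.arctan2(-Rt(o)[0,1],Rt(o)[1,1])))
s=snapshot("scene");pickle.dump(s,open("pics/scene14.pkl","wb"))
cv2.imwrite("pics/scene14.png",cv2.resize(s["img"][220:340,350:470,::-1],None,fx=5,fy=5,interpolation=cv2.INTER_CUBIC))
E
```

```text
t 18.4667 P [0.7103 0.1418 0.0325] j [-9.8 36.9 -7.1 83.4  4.6 59.8 83. ] F [-1.5  0.3  6.6] op 0.0573
[65.50742832 89.66363892 76.26781071] heading 10.760754878262679
```

View pics/scene14.png

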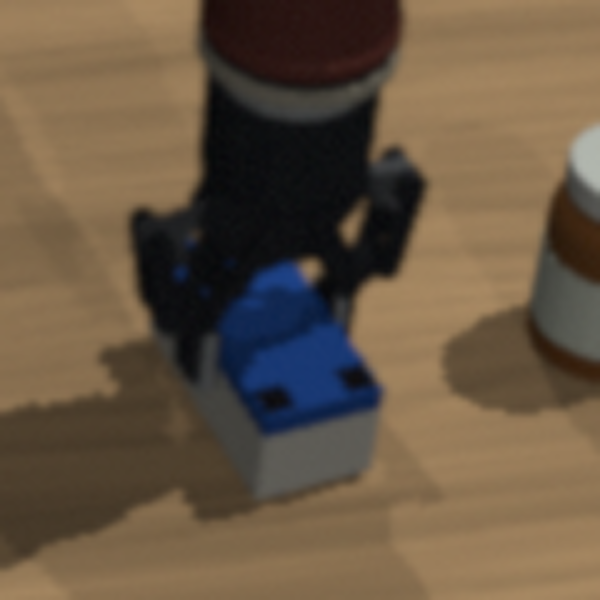

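```bash
python3 - <<'E'
from rec import *
o=robot.get_obs()
P,R=plan(o["position"],Rt(o),np.array([.7103,.1418,.16]),Rt(o),5)
P,R=plan(P,R,np.array([.5015,-.0806,.17]),target_R(5,0,1),15)
E
```

```text
n 5 rot [0. 0. 0.] dist [-0.     0.     0.128]
0 ([-2.55, 0.01, 0.01], [0.0, 0.0, 0.0])
1 ([-2.55, 0.02, 0.0], [0.0, 0.0, 0.0])
2 ([-2.55, 0.01, 0.01], [0.0, 0.0, 0.0])
3 ([-2.55, 0.02, 0.0], [0.0, 0.0, 0.0])
4 ([-2.55, 0.01, 0.01], [0.0, 0.0, 0.0])
resid mm [-0.  0.  0.] rot [0. 0. 0.]
n 15 rot [ 5.8  0.1 -0.3] dist [-0.209 -0.222  0.01 ]
0 ([-0.08, -1.2, -1.64], [0.007, 0.0, -0.0])
1 ([-0.07, -1.2, -1.64], [0.007, 0.0, -0.0])
2 ([-0.08, -1.22, -1.63], [0.007, 0.0, -0.0])
3 ([-0.08, -1.23, -1.62], [0.007, 0.0, -0.0])
4 ([-0.08, -1.24, -1.61], [0.007, 0.0, -0.0])
5 ([-0.07, -1.26, -1.6], [0.007, 0.0, -0.0])
6 ([-0.08, -1.26, -1.59], [0.007, 0.0, -0.0])
7 ([-0.08, -1.28, -1.58], [0.007, 0.0, -0.0])
8 ([-0.08, -1.28, -1.58], [0.007, 0.0, -0.0])
9 ([-0.07, -1.3, -1.56], [0.007, 0.0, -0.0])
10 ([-0.08, -1.31, -1.56], [0.007, 0.0, -0.0])
11 ([-0.08, -1.32, -1.55], [0.007, 0.0, -0.0])
12 ([-0.07, -1.33, -1.54], [0.007, 0.0, -0.0])
13 ([-0.08, -1.34, -1.52], [0.007, 0.0, -0.0])
14 ([-0.08, -1.35, -1.52], [0.007, 0.0, -0.0])
resid mm [-0.  0. -0.] rot [-0.25  0.11 -0.32]
```

Emit:
{"method": "play_rows", "body": {
  "moves": [
    [[-1.5, 0, 0], [0, 0, 0], 5.0],
    [[-2.5, 0, 0], [0, 0, 0], 5.0],
    [[-3, 0, 0], [0, 0, 0], 5.0],
    [[-3, 0, 0], [0, 0, 0], 5.0],
    [[-3, 0, 0], [0, 0, 0], 5.0]
  ]
}}

```text
time_s: 18.93
position: [0.709, 0.1409, 0.163]
tcp_rot: [91.6, 89.7, 102.4]
ft_force: [0.5, 0.4, -2.5]
opening: 0.0569
```

Emit:
{"method": "play_rows", "body": {
  "moves": [
    [[0, -1.2, -1.6], [0.007, 0, 0], 5.0],
    [[0, -1.2, -1.6], [0.007, 0, 0], 5.0],
    [[0, -1.2, -1.6], [0.007, 0, 0], 5.0],
    [[0, -1.2, -1.6], [0.007, 0, 0], 5.0],
    [[0, -1.2, -1.6], [0.007, 0, 0], 5.0]
  ]
}}

```text
time_s: 19.35
position: [0.6401, 0.0673, 0.1613]
tcp_rot: [89.7, 89.7, 98.5]
ft_force: [-0.1, -0.0, -1.9]
opening: 0.0574
```

Emit:
{"method": "play_rows", "body": {
  "moves": [
    [[-0.1, -1.3, -1.6], [0.007, 0, 0], 5.0],
    [[-0.1, -1.3, -1.6], [0.007, 0, 0], 5.0],
    [[-0.1, -1.3, -1.6], [0.007, 0, 0], 5.0],
    [[-0.1, -1.3, -1.6], [0.007, 0, 0], 5.0],
    [[-0.1, -1.3, -1.6], [0.007, 0, 0], 5.0]
  ]
}}

```text
time_s: 19.77
position: [0.5699, -0.0081, 0.166]
tcp_rot: [89.8, 89.7, 96.5]
ft_force: [-0.0, 0.4, -2.0]
opening: 0.0573
```

```bash
python3 - <<'E'
from rec import *
o=state()
P,R=plan(o["position"],Rt(o),np.array([.5015,-.0806,.17]),target_R(5,0,1),5)
E
```

```text
t 19.7667 P [ 0.5699 -0.0081  0.166 ] j [  0.9  13.2  -5.  100.7   0.9  66.2  92.4] F [-0.   0.4 -2. ] op 0.0573
n 5 rot [ 1.7 -0.  -0.3] dist [-0.068 -0.072  0.004]
0 ([-0.09, -1.28, -1.53], [0.006, -0.0, -0.001])
1 ([-0.08, -1.29, -1.52], [0.006, -0.0, -0.001])
2 ([-0.08, -1.29, -1.51], [0.006, -0.0, -0.001])
3 ([-0.09, -1.31, -1.51], [0.006, -0.0, -0.001])
4 ([-0.08, -1.31, -1.5], [0.006, -0.0, -0.001])
resid mm [ 0. -0. -0.] rot [ 0.02 -0.   -0.02]
```

Emit:
{"method": "play_rows", "body": {
  "moves": [
    [[-0.1, -1.3, -1.5], [0.006, 0, -0.001], 5.0],
    [[-0.1, -1.3, -1.5], [0.006, 0, -0.001], 5.0],
    [[-0.1, -1.3, -1.5], [0.006, 0, -0.001], 5.0],
    [[-0.1, -1.3, -1.5], [0.006, 0, -0.001], 5.0],
    [[0, 0, 0], [0, 0, 0], 5.0]
  ]
}}

```text
time_s: 20.18
position: [0.5146, -0.0692, 0.17]
tcp_rot: [178.4, 89.9, -176.4]
ft_force: [-0.1, 0.3, -1.2]
opening: 0.0574
```

```bash
python3 - <<'E'
from rec import *
o=state();print(o["tcp_rot"], "heading", np.degrees(np.arctan2(-Rt(o)[0,1],Rt(o)[1,1])))
P,R=plan(o["position"],Rt(o),np.array([.5015,-.0806,.135]),target_R(5,0,1),3)
E
```

```text
t 20.1833 P [ 0.5146 -0.0692  0.17  ] j [  5.2   7.2  -2.7 107.2   0.4  65.6  97.5] F [-0.1  0.3 -1.2] op 0.0574
[ 178.44450551   89.94074674 -176.42691888] heading 5.128574780241939
n 3 rot [ 0.1 -0.1 -0. ] dist [-0.013 -0.011 -0.035]
0 ([1.17, -0.34, -0.47], [0.001, -0.0, -0.0])
1 ([1.16, -0.34, -0.46], [0.001, -0.0, -0.0])
2 ([1.17, -0.34, -0.47], [0.001, -0.0, -0.0])
resid mm [ 0. -0.  0.] rot [-0.04 -0.06 -0.  ]
```

Emit:
{"method": "play_rows", "body": {
  "moves": [
    [[1.2, -0.4, -0.5], [0.001, 0, 0], 5.0],
    [[1.2, -0.4, -0.4], [0, 0, 0], 5.0],
    [[1.1, -0.3, -0.4], [0, 0, 0], 5.0],
    [[0, 0, 0], [0, 0, 0], 5.0],
    [[0, 0, 0], [0, 0, 0], 5.0]
  ]
}}

```text
time_s: 20.6
position: [0.5046, -0.0776, 0.1338]
tcp_rot: [129.2, 89.9, 134.5]
ft_force: [0.9, -0.2, -1.6]
opening: 0.0572
```

```bash
python3 - <<'E'
from rec import *
o=state();print(o["tcp_rot"], "heading", np.degrees(np.arctan2(-Rt(o)[0,1],Rt(o)[1,1])))
for n,(r0,r1,c0,c1) in {"scene":(160,280,240,360),"top":(210,330,290,410)}.items():
    s=snapshot(n);pickle.dump(s,open(f"pics/{n}15.pkl","wb"));cv2.imwrite(f"pics/{n}15.png",cv2.resize(s["img"][r0:r1,c0:c1,::-1],None,fx=5,fy=5,interpolation=cv2.INTER_CUBIC))
E
```

```text
t 20.6 P [ 0.5046 -0.0776  0.1338] j [  6.    8.3  -2.4 110.6   0.3  61.2  98.8] F [ 0.9 -0.2 -1.6] op 0.0572
[129.20198739  89.87496886 134.52419913] heading 5.322144911892329
```

View pics/scene15.png

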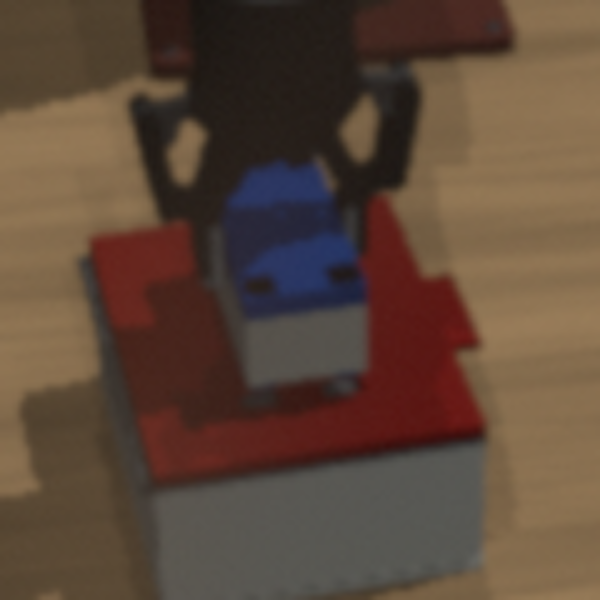

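View pics/top15.png

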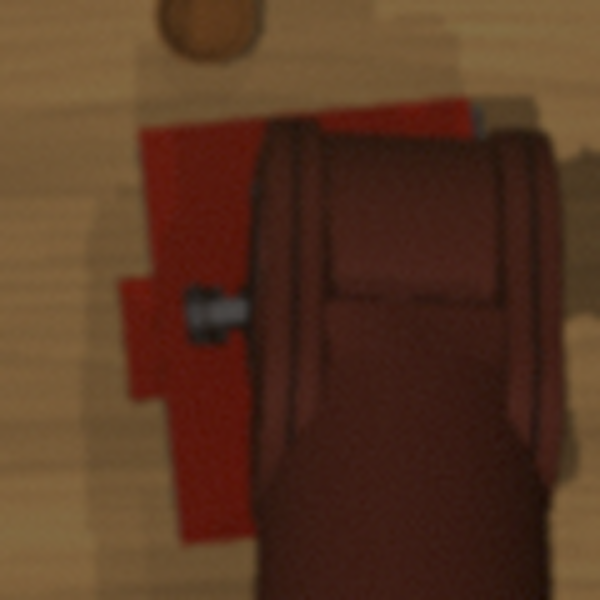

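```bash
python3 - <<'E'
from rec import *
s=pickle.load(open("pics/scene15.pkl","rb"));o=state()
c=lambda a,b:((a+.5)/5-.5+240,(b+.5)/5-.5+160)
A=np.array([atz(s,c(*u),.1063) for u in((247,388),(366,373))]);B=np.array([atz(s,c(*u),.1573) for u in((240,314),(368,300))]) 
L=np.array([atz(s,c(*u),.080) for u in((154,489),(485,438))])
h=np.radians(5.1);e=np.array([np.cos(h),np.sin(h),0])
print("body bottom front",np.round(A,4),np.linalg.norm(A[0]-A[1]),"center est",A.mean(0)-.06*e)
print("lid front",np.round(L,4),np.linalg.norm(L[0]-L[1]),"center est",L.mean(0)-.1*e)
d=A.mean(0)-.06*e-(L.mean(0)-.1*e); n=np.array([-np.sin(h),np.cos(h),0]);print("tub rel box: x",d@e,"y",d@n)
print("TCP rel target", o["position"]-[.5015,-.0806,0])
# overlay: project predicted tub corners for given center and feet
def draw(cx,cy):
    im=cv2.resize(s["img"][160:280,240:360,::-1],None,fx=5,fy=5,interpolation=cv2.INTER_CUBIC)
    P=np.array([cx,cy,0])
    for (x,y,z) in [(60,29,5),(60,-29,5),(60,29,56),(60,-29,56),(56,26,0),(44,26,0),(56,14,0),(44,14,0),(56,-26,0),(56,-14,0)]:
        X=P+e*x/1e3+n*y/1e3+np.array([0,0,.1013+z/1e3]);u=proj(s,X)[0];q=(int((u[0]+.5-240)*5-.5),int((u[1]+.5-160)*5-.5));cv2.circle(im,q,3,(0,255,0),-1)
    for (x,y,z) in [(100,80,80),(100,-80,80),(100,80,91),(100,-80,91),(-100,80,91),(-100,-80,91)]:
        X=np.array([.5015,-.0806,0])+e*x/1e3+n*y/1e3+np.array([0,0,z/1e3]);u=proj(s,X)[0];q=(int((u[0]+.5-240)*5-.5),int((u[1]+.5-160)*5-.5));cv2.circle(im,q,3,(255,255,0),-1)
    cv2.imwrite("pics/ov15.png",im)
draw(*o["position"][:2])
E
```

```text
t 20.7 P [ 0.5055 -0.0774  0.1347] j [  6.    8.3  -2.4 110.5   0.3  61.2  98.8] F [ 0.   0.5 -2.2] op 0.057
body bottom front [[ 0.5625 -0.1023  0.1063]
 [ 0.5595 -0.0449  0.1063]] 0.05751339236593537 center est [ 0.50123205 -0.07894103  0.1063    ]
lid front [[ 0.5987 -0.1509  0.08  ]
 [ 0.5848  0.0088  0.08  ]] 0.1603653710377738 center est [ 0.49212542 -0.0799318   0.08      ]
tub rel box: x 0.00915864490140993 y 0.00017732716425008257
TCP rel target [0.00404905 0.00322637 0.13466155]
```

View pics/ov15.png

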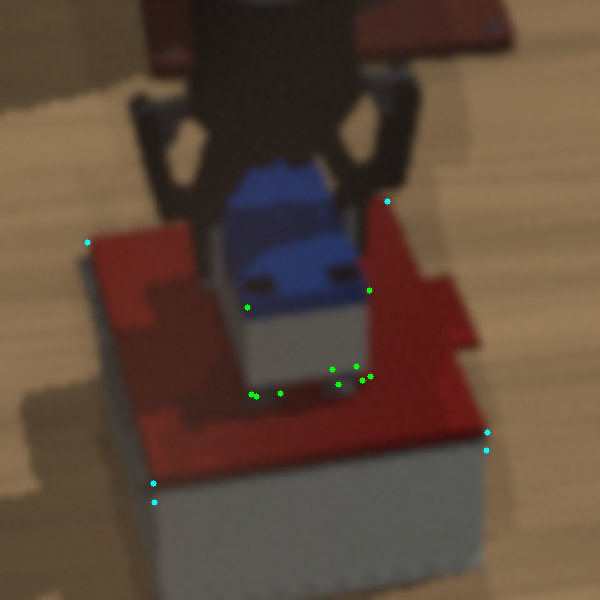

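Emit:
{"method": "play_rows", "body": {
  "moves": [
    [[0, -0.28, -0.43], [0.005, 0, 0], 5.0],
    [[0, 0, 0], [0, 0, 0], 5.0],
    [[0, 0, 0], [0, 0, 0], 5.0],
    [[0, 0, 0], [0, 0, 0], 5.0]
  ]
}}

```text
time_s: 21.03
position: [0.5011, -0.081, 0.1342]
tcp_rot: [83.9, 89.9, 89.0]
ft_force: [0.9, -0.5, -1.9]
opening: 0.0574
```

```bash
python3 - <<'E'
from rec import *
o=state();print("heading", np.degrees(np.arctan2(-Rt(o)[0,1],Rt(o)[1,1])))
plan(o["position"],Rt(o),np.array([.5015,-.0806,.1265]),target_R(5,0,1),1)
s=snapshot("scene");pickle.dump(s,open("pics/scene16.pkl","wb"))
g=cv2.resize(s["img"][195:260,270:340,::-1],None,fx=9,fy=9,interpolation=cv2.INTER_CUBIC);cv2.imwrite("pics/scene16.png",np.clip(g.astype(float)*2,0,255).astype(np.uint8))
E
```

```text
t 21.0333 P [ 0.5011 -0.081   0.1342] j [  6.2   7.9  -2.2 111.    0.3  61.1  99. ] F [ 0.9 -0.5 -1.9] op 0.0574
heading 5.038411977150957
n 1 rot [ 0.   0.  -0.1] dist [ 0.     0.    -0.008]
0 ([0.77, 0.03, 0.05], [0.001, 0.0, -0.001])
resid mm [-0.  0. -0.] rot [-0.02  0.01 -0.02]
```

View pics/scene16.png

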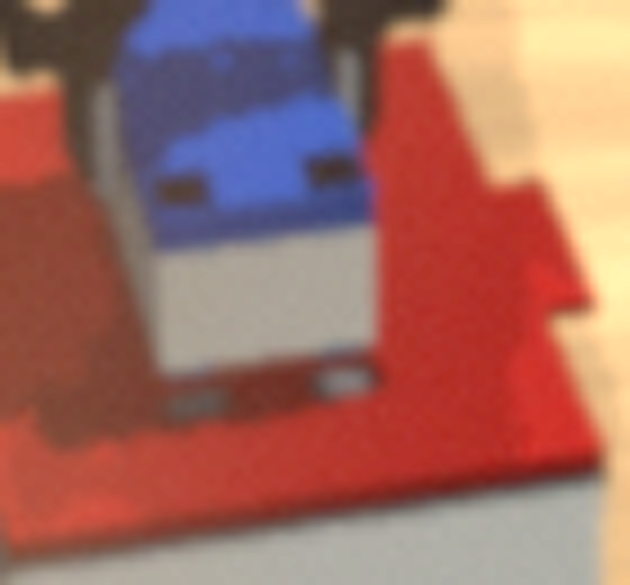

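Emit:
{"method": "play_rows", "body": {
  "moves": [
    [[0.5, 0.08, 0.05], [0, 0, 0], 5.0],
    [[0.3, 0, 0], [0, 0, 0], 5.0],
    [[0.15, 0, 0], [0, 0, 0], 5.0],
    [[0, 0, 0], [0, 0, 0], 5.0]
  ]
}}

```text
time_s: 21.42
position: [0.5009, -0.08, 0.1237]
tcp_rot: [134.7, 89.9, 139.8]
ft_force: [0.6, -0.2, -2.0]
opening: 0.0574
```

Emit:
{"method": "play_rows", "body": {
  "moves": [
    [[0.15, 0, 0], [0, 0, 0], 5.0],
    [[0.1, 0, 0], [0, 0, 0], 5.0],
    [[0, 0, 0], [0, 0, 0], 5.0]
  ]
}}

```text
time_s: 21.67
position: [0.5012, -0.0802, 0.1217]
tcp_rot: [116.8, 89.9, 121.8]
ft_force: [-0.1, -0.7, -1.6]
opening: 0.0575
```

Emit:
{"method": "play_rows", "body": {
  "moves": [
    [[0.15, 0, 0], [0, 0, 0], 5.0],
    [[0.1, 0, 0], [0, 0, 0], 5.0],
    [[0, 0, 0], [0, 0, 0], 5.0]
  ]
}}

```text
time_s: 21.92
position: [0.5012, -0.0802, 0.1192]
tcp_rot: [115.6, 89.9, 120.6]
ft_force: [-0.4, 0.6, -1.9]
opening: 0.0571
```

Emit:
{"method": "play_rows", "body": {
  "moves": [
    [[0.15, 0, 0], [0, 0, 0], 5.0],
    [[0.1, 0, 0], [0, 0, 0], 5.0],
    [[0, 0, 0], [0, 0, 0], 5.0]
  ]
}}

```text
time_s: 22.17
position: [0.5015, -0.0802, 0.1183]
tcp_rot: [85.9, 89.9, 90.9]
ft_force: [-6.5, 0.4, 13.1]
opening: 0.0569
```

Emit:
{"method": "play_rows", "body": {
  "moves": [
    [[-0.05, 0, 0], [0, 0, 0], 5.7],
    [[0, 0, 0], [0, 0, 0], 6.5],
    [[0, 0, 0], [0, 0, 0], 8.5],
    [[0, 0, 0], [0, 0, 0], 8.5],
    [[0, 0, 0], [0, 0, 0], 8.5]
  ]
}}

```text
time_s: 22.58
position: [0.5014, -0.0801, 0.1173]
tcp_rot: [105.1, 89.9, 110.2]
ft_force: [0.4, -0.3, -0.1]
opening: 0.0845
```

Emit:
{"method": "play_rows", "body": {
  "moves": [
    [[-1, 0, 0], [0, 0, 0], 8.5],
    [[-2, 0, 0], [0, 0, 0], 8.5],
    [[-3, 0, 0], [0, 0, 0], 8.5],
    [[-3, 0, 0], [0, 0, 0], 8.5],
    [[-3, 0, 0], [0, 0, 0], 8.5]
  ]
}}

```text
time_s: 23.0
position: [0.5011, -0.0803, 0.2394]
tcp_rot: [104.0, 89.9, 109.1]
ft_force: [1.3, 0.0, 0.7]
opening: 0.0854
```

Emit:
{"method": "play_rows", "body": {
  "moves": [
    [[0, 3.5, 0], [0, 0, 0], 8.5],
    [[0, 3.5, 0], [0, 0, 0], 8.5],
    [[0, 3.5, 0], [0, 0, 0], 8.5],
    [[0, 3.5, 0], [0, 0, 0], 8.5],
    [[0, 3.5, 0], [0, 0, 0], 8.5]
  ]
}}

```text
time_s: 23.42
position: [0.4856, 0.0956, 0.2387]
tcp_rot: [63.1, 89.9, 68.1]
ft_force: [1.4, 0.1, 0.4]
opening: 0.0847
```

Emit:
{"method": "play_rows", "body": {
  "moves": [
    [[0, 3.5, 0], [0, 0, 0], 8.5],
    [[0, 3.5, 0], [0, 0, 0], 8.5],
    [[0, 0, 0], [0, 0, 0], 8.5]
  ]
}}

```text
time_s: 23.67
position: [0.4781, 0.1714, 0.2387]
tcp_rot: [86.5, 89.7, 92.1]
ft_force: [-0.5, 0.6, 0.1]
opening: 0.0848
```

```bash
python3 - <<'E'
from rec import *
o=state()
for n,(r0,r1,c0,c1) in {"scene":(160,280,240,360),"top":(210,330,290,410)}.items():
    s=snapshot(n);pickle.dump(s,open(f"pics/{n}17.pkl","wb"));im=cv2.resize(s["img"][r0:r1,c0:c1,::-1],None,fx=5,fy=5,interpolation=cv2.INTER_CUBIC)
    im=np.clip(im.astype(float)*1.6,0,255).astype(np.uint8)
    cv2.imwrite(f"pics/{n}17.png",im)
E
```

```text
t 23.6667 P [0.4781 0.1714 0.2387] j [ -9.1   3.5 -16.  103.    0.8  73.5  70.2] F [-0.5  0.6  0.1] op 0.0848
```

View pics/scene17.png

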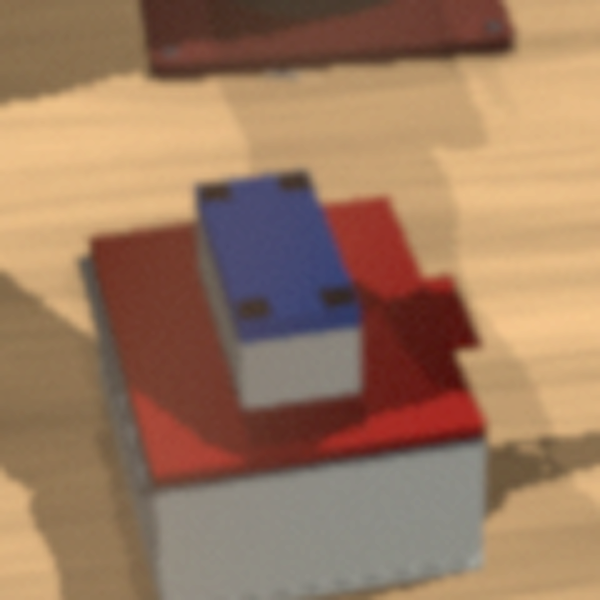

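View pics/top17.png

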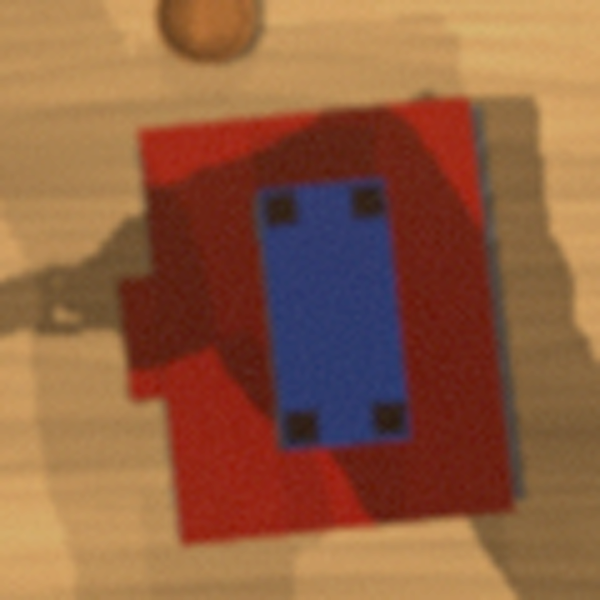

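```bash
python3 - <<'E'
from rec import *
s=pickle.load(open("pics/top17.pkl","rb"))
c=lambda a,b:((a+.5)/5-.5+290,(b+.5)/5-.5+210)
X=np.array([atz(s,c(*u),.142) for u in((259,190),(384,181),(410,438),(281,449))]);m=X.mean(0);d=X[0]+X[1]-X[2]-X[3];print(m,np.degrees(np.arctan2(d[1],d[0])),[round(np.linalg.norm(X[i]-X[(i+1)%4]),4) for i in range(4)])
L=np.array([atz(s,c(*u),.091) for u in((139,130),(470,98),(515,510),(182,544))]);lm=L.mean(0);print(lm)
e=np.array([np.cos(.0873),np.sin(.0873),0]);n=np.array([-e[1],e[0],0]);print("rel lid x,y mm",(m-lm)@e*1e3,(m-lm)@n*1e3, "rel recess",(m-[.5017,-.0812,0])@e*1e3,(m-[.5017,-.0812,0])@n*1e3)
# height check: top-face size at height z in scene: triangulate front top corners
sc=pickle.load(open("pics/scene17.pkl","rb"));k=lambda a,b:((a+.5)/5-.5+240,(b+.5)/5-.5+160)
for t,u in(((259,190),(358,327)),):pass
for a,b in(((384,181),(240,336)),((259,190),(360,327)),((410,438),(196,186)),((281,449),(308,171))):
    print(tri([s,sc],[c(*a),k(*b)]))
E
```

```text
[ 0.50235055 -0.08148211  0.142     ] 4.232954313448656 [np.float64(0.0578), np.float64(0.1183), np.float64(0.0592), np.float64(0.1189)]
[ 0.50152779 -0.08184326  0.091     ]
rel lid x,y mm 0.8511160983915649 0.28803333544411613 rel recess 0.6234746501673673 -0.33775832626063507
(array([ 0.56359121, -0.10546259,  0.13837391]), [array([-0.3, -0. ]), array([-0.3, -0. ])])
(array([ 0.56041933, -0.04813483,  0.13477239]), [array([-0.2, -0. ]), array([-0.2, -0. ])])
(array([ 0.44538753, -0.11446102,  0.14503921]), [array([-0.3, -0. ]), array([-0.3, -0. ])])
(array([ 0.44112236, -0.05660827,  0.14530409]), [array([0.2, 0. ]), array([0.2, 0. ])])
```

```bash
python3 - <<'E'
from station import workorder
print(workorder.sign_off())
E
```

```text
the job is handed in; nothing more can be done
None
```

The tub is now stacked on the shut red lid, blue lid up, and the job is handed in. Sign-off came at about 24 s of the 72 s allowed and gave no verdict.

I lifted the tub out of the box, stood it on its feet on the free counter and let go. I then folded the lid shut with closed fingers, re-gripped the tub from above and set it into the four recesses with about 13 N. Finally I released it and moved the arm clear.

**Last checks**
- **Lid:** it stopped with the fingertips at 91 mm, which is the shut height, under a 34 N press.
- **Tub position:** in the top view its centre is within about 1 mm of the recesses' centre both ways. Its long side is within about 1° of the hinge line.
- **Seating:** contact came 2 mm above recess-floor height, not the 7 mm it would be with the feet on the lid. This fits 5 mm feet hanging in 7 mm deep recesses with the tub's body resting on the lid. The tub's underside looked flush with the lid in the scene picture.

**Disagreements**
- **Camera offsets:** the scene camera put the lid and tub 2–4 mm off in x from the top camera and the arm. I trusted the top camera and felt for contact on the way down.
- **Top-face height:** measured from both cameras, the tub's four top corners came out between 135 and 145 mm. Their mean of 141 mm matches a seated tub.
- **Not checked at the end:** I did not measure the bystanders again. The last full picture, taken before the lid was shut, showed none displaced, and the arm met no unexpected force. The tins were last seen in the box as the lid closed.

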